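Fit the coil die and lock the die holder into the bench clay extruder

ROBOT

A 6-joint arm with a two-finger parallel gripper is mounted at the origin on a cart in front of the work surface, level with it; the furniture and walls round the work are solid. World frame = base frame: x ahead of the robot, y to its left, z up, the work surface at z = 0. Lengths are in mm, angles in rad, forces in N, time in s.
With the tool pointing down it reaches from about 350 to 975 mm from the base axis. Payload 7.1 kg.
Tool frame: the origin (TCP) lies at the very end of the fingers, on their centre line; the grasp point (between the pads) lies 19 mm behind it; z points along the fingers, y is the line along which they close (so a half turn about z gives the same grasp; the last joint's range is limited). The gripper opens to 88 mm and grips with 3 to 60 N. Pads are 20 mm wide; open, the fingers measure 115 mm over their backs; the gripper's body (75 mm by 178 mm) begins 61 mm behind the grasp point.
Start: joints at [-1.149, 0.423, 1.63, -0, 1.089, -0.019], TCP at [266.679, -565.232, 222.675] pointing down, gripper open.
Joint ranges: [-3, 3], [-0.9, 2.11], [0.09, 2.58], [-1.31, 4.45], [0.11, 2.69], [-2.54, 2.54]. Speed limits (rad/s): [2.39, 2.39, 3.01, 3.14, 3.14, 3.14].

INTERFACE

Orientations are given as a unit quaternion [w, x, y, z].
In Python, from rig import r gives the robot as it stands.
- The arm moves only by the tool send_rows, never from a script. Its argument "increments" is a list of rows, each a list of 5 numbers: the finger opening in cm, from 0 to 8.78, then the shift along the tool's x, y, z in cm, then the turn about the tool's z in rad. A call has 1 to 5 rows; each row is the pose to reach, as a shift and turn from the pose commanded when the call began, along the tool's axes at that moment; what a row does not reach only later rows make up. A row lasts 1/8 s, in which the tool goes at most 62.5 mm and 10.7 degrees, less where a joint would pass 70% of its speed; a pose out of reach is approached as far as the arm can. A call with a gripper value outside its range is refused whole. The fingers move at their own pace and stop on an object; the grip force is fixed at half the most. Time passes only in rows, so rows that repeat a pose let the fingers close. It gives the time, the measured TCP pose, the force, the opening and the grip force at its end, in the units of the state.
- r.sense(): the state, without advancing time (a new reading comes with each control period).
- r.read_camera(name): name is "side" or "top" or "wrist"; returns a dict with "frame" (400x640x3 uint8, red, green, blue), "vertical_fov" (degrees; the focal length in pixels is half the picture's height over the tangent of half this angle, whatever the lens; pixels are square), "cx", "cy" (the principal point, pixels), "R" (3x3) and "t" (3): a world point X has camera coordinates R X + t. Camera axes: x right, y down, z forward; pixel columns grow to the right and rows downward; lengths in mm; the calibration is good to about 2 mm. A picture is of the moment at which its call begins. There is no depth.
- r.sign_off(): hands the job in; it is judged then, once.
Trained networks look in a picture, given as the dict that the camera call returned (one of the last four; its "shot" number tells which), for a name from the list of things; names that differ only in an ending like _2 or _b are one class to them, and where a whole thing is asked for, a point or a joint stands for the part that bears it (a point fixed in the world has none). Each returns a list of dicts, best first, with "score" (0 to 1); they miss things now and then, are a little off and sometimes report something else, mostly with a low value. They report only what shows in the picture. A call takes as long as a camera call. They do not tell look-alikes from the thing itself.
- r.recognise(picture, name): "uv" ([column, row] in pixels, amid what is visible of it).
The state is a dict: "time_s": time; "joints": joint angles; "joint_vel": joint speeds; "joint_efforts": joint torques, N m; "tcp_pos": TCP position; "tcp_rot": TCP orientation; "contact_force": force on the tool from outside, world axes, zero at the start; "wrist_torque": the same for the moment, N m; "gripper_width": opening from 0.0 (shut) to 1.0 (fully open); "grip_force": force on a finger pad.
Only numpy, scipy, OpenCV 4.12 (cv2) and the standard library are available. Lean on these libraries where they do the work, as an engineer would, in place of code of your own. Each camera call takes 0.05 s, during which the arm holds its last target. There are 200 camera calls.

TASK

Get the bench clay extruder ready for making coils: lay the brass coil die (the one with a single round hole) flat in the recess of the die holder where it stands on the table, then lift the holder by its handle, push it up into the barrel's mouth against the sprung seal and twist it anticlockwise, seen from above, until its three lug pins drop into their notches and it hangs there locked. The slots are out of sight and the barrel may stand turned a little in its clamp, so feel for them and for the end stop, and do not force anything. Leave the black die and the beaker where they are.

Things in the scene. Friction and masses are not known exactly. Their poses are not given: they have to be found in the camera images.
- holder: Loose die holder, 0.12 to 0.17 kg: aluminium cup, 66 mm across, 50 mm high, with a black rubber-sleeved handle along its own -x. Origin: centre of the cup's underside, z up. In its top is a round recess, 53 mm wide, 6 mm deep (floor 44 mm above the origin).
- grip (a point): Where to grip the holder's handle: 115 mm from the cup's axis, 27 mm above its underside, axes as the holder's. The handle there is a straight bar along x, 22 mm wide, 30 mm high, from 79 to 163 mm off the cup's axis.
- pins (a point): Point on the cup's axis at the height of its three lug pins, 44 mm above its underside, axes as the holder's. The pins are round, 6 mm thick, and stick out to 39.5 mm from the axis at 60, 180 (above the handle) and 300 degrees from own +x.
- coil_die: Loose brass disc, 49 mm across, 10 mm thick, with one round 16 mm hole through its middle. Origin: centre of its underside. In the holder's recess it stands 4 mm proud of the rim.
- wedge_die: Loose black disc of the same size as the brass one, with six wedge-shaped holes. Origin: centre of its underside. Not wanted now.
- extruder: Fixed bench clay extruder: blue-grey base (12 mm thick, reaching 30 mm in front of the barrel's axis), column 98 mm behind the axis (own +x), upright steel barrel, 78 mm across, in a 95 mm clamp ring with a screw on its -y side, knob on top 356 mm high. Origin: on the table under the barrel's axis. Its open side, own -x, faces the robot.
- mouth (a point): Centre of the barrel's open underside, 155 mm above the table, axes as the extruder's. Round it is a collar 100 mm across, 26 mm high, bore 70 mm for the 66 mm cup, with three entry slots for the pins, 4.5 degrees to spare either way. Pins that miss the slots meet the flat underside. Locked, the holder's underside hangs 37 mm below this point.
- slots (a point): Point on the barrel's axis, 5.8 mm above the mouth (pins must be wholly above it to turn), axes as the extruder's. With the barrel straight, the pins enter when the holder's yaw is 0.35 rad less than this yaw, its handle under the collar's blue mark. But the barrel, with slots and marks, stands turned in its clamp by up to 0.32 rad either way, not measured: feel for the slots.
- notches (a point): On the barrel's axis, level with the notch floors, 4 mm above the mouth. Anticlockwise from above, from each slot, a pin slides on a ledge that rises from 5.8 to 7 mm above the mouth, then drops into the notch, 38 to 43 degrees from the slot's middle, at an end stop (handle then under the red mark). Keep under 12 N at the handle. A wall bars turning clockwise.
- seal (a joint): Sprung rubber seal ring inside the collar: 0 when free, grows as the die presses it up (m, at most 0.008). Force about 2.2 N plus 0.4 N per mm. The die meets it when the pins' undersides are 2.5 mm above the mouth. Reads about 0.0015 when locked, 0.0033 to 0.0045 while the pins slide on the ledges.
- cup: Small loose clear plastic beaker, 46 mm across, 47 mm high, origin at the centre of its underside. Leave alone.
Not all that is in view belongs to the job. There is more than one size of the coil_die; the job needs the middle-sized.

How it is judged:
By the outcome, as a careful person would: the job done as asked, in the order asked, and still so for the second after the job is handed in, with the robot touching nothing.
It also fails if it takes over 72 s, if anything falls off the work surface, if the arm or the gripper's body presses on something with over 40 N, if the wrist force passes 120 N, or if a joint passes its speed limit or range.

## Working session

There is one attempt and no reset: what is moved stays moved. The work goes in short steps, Python scripts to look and compute and a tool call to move; the robot and the scene stay as the last step left them, time stands still between calls to the robot, and variables do not carry over. Pictures are saved under pics/ and viewed, at most 10 in all, crops included, and the job is handed in when it is done.

Besides the shell and the picture viewer there is one more tool, called after "Emit:" by a JSON object that holds its "method" and its "body". send_rows: Moves the arm, as the interface text tells. Its arguments: {"type":"object","properties":{"increments":{"type":"array","items":{"type":"array","items":{"type":"number"}}}},"required":["increments"]}

```bash
ls; mkdir -p pics; cat > h.py <<'E'
import numpy as np, cv2, json
from rig import r
from scipy.spatial.transform import Rotation as Ro
def cam(p):
    f=200/np.tan(np.radians(p["vertical_fov"])/2)
    return f,np.array(p["R"]),np.array(p["t"])
def ray(p,uv,z):
    f,R,t=cam(p); d=R.T@np.array([(uv[0]-p["cx"])/f,(uv[1]-p["cy"])/f,1]); c=-R.T@t
    return c+d*(z-c[2])/d[2]
def proj(p,X):
    f,R,t=cam(p); q=R@np.array(X,float)+t
    return np.array([p["cx"]+f*q[0]/q[2],p["cy"]+f*q[1]/q[2]])
def save(p,name,crop=None,s=1):
    im=p["frame"][...,::-1]
    if crop: a,b,c,d=crop; im=im[b:d,a:c]
    cv2.imwrite("pics/"+name,cv2.resize(im,None,fx=s,fy=s,interpolation=cv2.INTER_CUBIC))
E
python3 - <<'E'
from h import *
np.set_printoptions(precision=1,suppress=True)
ps=[r.read_camera(n) for n in("top","side")]
im=np.vstack([p["frame"] for p in ps])[...,::-1]
cv2.imwrite("pics/a.png",cv2.resize(im,(480,600)))
for n,p in zip(("top","side"),ps):
    save(p,n+".png"); f,R,t=cam(p); print(n,f,-R.T@t,R[2], p["cx"],p["cy"],p["frame"].shape)
    for k,z in dict(holder=25,grip=27,coil_die=10,wedge_die=10,extruder=12,cup=25).items():
        for d in r.recognise(p,k): print(k,round(d["score"],2),np.array(d["uv"]),ray(p,d["uv"],z))
print(r.sense())
E
```

```text
pics
top 501.909984348143 [ 186.5   22.1 1192.3] [ 0.3 -0.1 -0.9] 324.98566415445214 192.16205757925786 (400, 640, 3)
holder 0.9 [384.8 183.1] [ 500.3 -302.3   25. ]
holder 0.66 [272.7 248.7] [468.4  14.3  25. ]
coil_die 0.9 [245.4 289. ] [411.8 110.1  10. ]
coil_die 0.69 [281.5 208.8] [554.2 -45.4  10. ]
coil_die 0.5 [276.7 248.9] [467.4   5.8  10. ]
coil_die 0.5 [385.  183.7] [ 502.7 -306.2   10. ]
wedge_die 0.83 [312.7 229.3] [474.1 -92.6  10. ]
wedge_die 0.22 [380.9 182.5] [ 510.  -298.4   10. ]
extruder 0.95 [204.8 188.8] [683.1 105.6  12. ]
cup 0.66 [401.9 127. ] [ 617.4 -413.9   25. ]
side 478.1880188912163 [ 499.7  833.3 1006.3] [ 0.  -0.7 -0.7] 314.5042087370281 195.27382114868237 (400, 640, 3)
holder 0.57 [325.6 175.2] [ 502.7 -299.3   25. ]
grip 0.94 [322.5 175.3] [ 512.4 -296.1   27. ]
coil_die 0.83 [364.9 282.8] [393.5  96.3  10. ]
coil_die 0.62 [307.4 243.6] [546.3 -28.3  10. ]
coil_die 0.47 [341.2 260.4] [453.7  26.3  10. ]
wedge_die 0.6 [326.  173.6] [ 501.7 -324.5   10. ]
wedge_die 0.5 [337.2 227. ] [464.9 -94.   10. ]
extruder 0.69 [272.7 248.6] [639.1  -4.5  12. ]
cup 0.68 [292.7 151.8] [ 614.1 -412.3   25. ]
cup 0.62 [269.7 241.9] [647.8 -16.8  25. ]
{'time_s': 0.7, 'joints': array([-1.1,  0.4,  1.6, -0. ,  1.1, -0. ]), 'joint_vel': array([ 0.,  0., -0., -0., -0., -0.]), 'joint_efforts': array([  0. , -54.4, -27.4,   0.1,   0. ,   0. ]), 'tcp_pos': array([ 266.7, -565.2,  222.7]), 'tcp_rot': array([ 0. ,  1. ,  0.2, -0. ]), 'contact_force': array([0.2, 0.1, 0.1]), 'wrist_torque': array([-0.,  0., -0.]), 'grip_force': 0.0, 'gripper_width': 1.0007555169741467}
```

View pics/top.png

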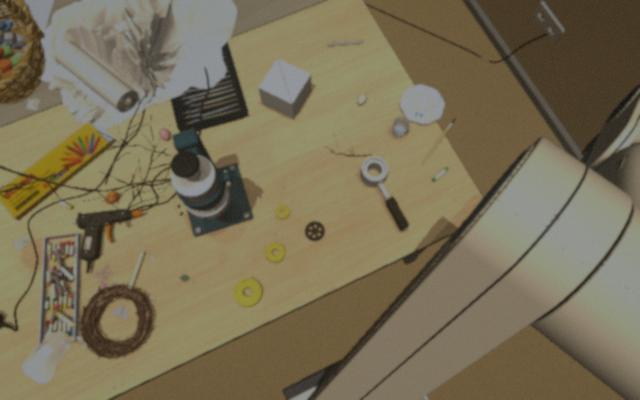

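View pics/side.png

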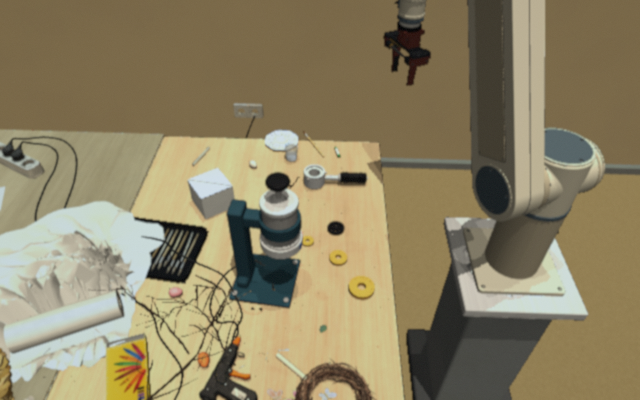

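The top view shows three brass rings: large (248,292), middle (275,252) and small (283,211). The black die is at (315,231), the holder's cup at (375,171) with its handle to (405,228), and the extruder at about (205,190). In the side view the same three rings are at (361,288), (339,257) and (307,241). The middle one (275,252) should be the 49 mm die, so I'll check sizes and view one enlarged crop.

```bash
python3 - <<'E'
from h import *
np.set_printoptions(precision=1,suppress=True)
ps={n:r.read_camera(n) for n in("top","side")}
for n,p in ps.items():
    hsv=cv2.cvtColor(p["frame"],cv2.COLOR_RGB2HSV)
    m=cv2.inRange(hsv,(20,150,70),(35,255,255))
    k,l,s,c=cv2.connectedComponentsWithStats(cv2.morphologyEx(m,cv2.MORPH_CLOSE,np.ones((3,3))))
    for i in range(1,k):
        if 40<s[i,4]<1500:
            x,y,w,h,a=s[i]; pts=np.argwhere(l==i)[:,::-1]
            hull=cv2.convexHull(pts.astype(np.float32)); W=np.array([ray(p,q[0],10)[:2] for q in hull],np.float32)
            e=cv2.fitEllipse(W) if len(W)>4 else None
            print(n,s[i],c[i],np.array(e[0]),np.array(e[1]))
im=[cv2.resize(ps["top"]["frame"][120:320,160:430],None,fx=2.9,fy=2.9,interpolation=3)]
cv2.imwrite("pics/b.png",im[0][...,::-1])
E
```

```text
top [276 206  13  12  97] [282.2 211.8] [546.5 -43.6] [29.2 30.7]
top [266 243  19  19 224] [274.9 251.9] [462.4  12.7] [43.4 44.3]
top [234 279  28  27 481] [247.7 291.7] [404.  107.6] [60.8 62.3]
side [303 237  10   9  64] [307.4 240.7] [547.1 -39.4] [26.7 33.1]
side [330 251  17  14 176] [337.8 257.4] [462.7  15.9] [44.1 48.2]
side [349 277  25  22 385] [361.1 287.1] [403.7 109.4] [62.3 66.6]
```

View pics/b.png

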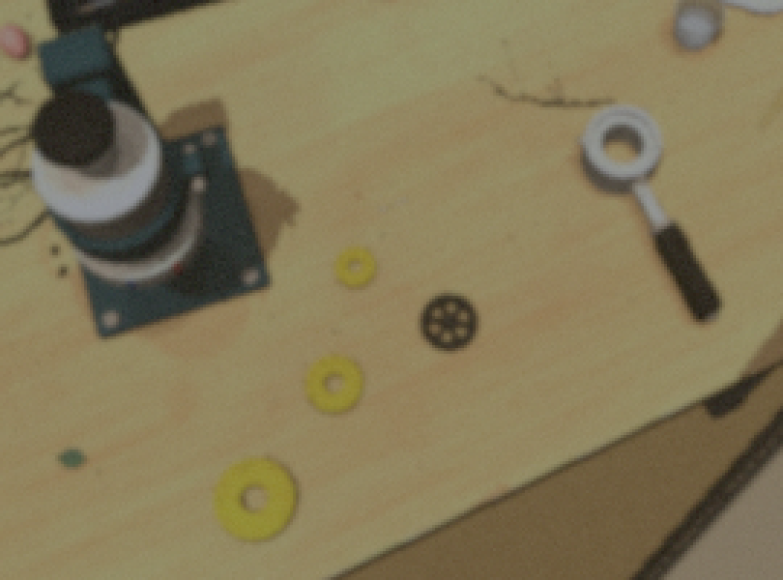

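The middle ring measures about 46 mm (61 and 30 mm for the others), so it is the wanted die, at about (462, 14). Next: poses of the holder and extruder, and the wrist view over the die.

```bash
cat >> h.py <<'E'
def st():
    s=r.sense(); R=Ro.from_quat(np.array(s["tcp_rot"])[[1,2,3,0]]).as_matrix(); return s,R
def yaw(): 
    R=st()[1]; return np.arctan2(R[1,0],R[0,0])
def go(X,yw=None):
    s,R=st(); d=R.T@(np.array(X,float)-s["tcp_pos"])/10
    y=np.arctan2(R[1,0],R[0,0]); a=0 if yw is None else -((yw-y+np.pi/2)%np.pi-np.pi/2)
    print("inc",np.round(d,2),"turn",round(a,3),"yaw",round(y,3),"j",np.round(s["joints"],2),"tcp",np.round(s["tcp_pos"],1),"F",np.round(s["contact_force"],1),"t",round(s["time_s"],2),"w",round(s["gripper_width"]*88,1))
def tri(obs):
    A=[];b=[]
    for p,uv in obs:
        f,R,t=cam(p);u=(uv[0]-p["cx"])/f;v=(uv[1]-p["cy"])/f
        A+=[R[0]-u*R[2],R[1]-v*R[2]];b+=[u*t[2]-t[0],v*t[2]-t[1]]
    return np.linalg.lstsq(np.array(A),np.array(b),rcond=None)[0]
E
python3 - <<'E'
from h import *
np.set_printoptions(precision=1,suppress=True)
T=r.read_camera("top");S=r.read_camera("side")
print(st()[1])
c=lambda x,y:(160+x/2.9,120+y/2.9)
print("knob",ray(T,c(75,128),356),ray(S,(278,181),356),tri([(T,c(75,128)),(S,(278,181))]))
a,b,d=[ray(T,c(*q),12) for q in((103,337),(269,286),(217,128))]
print("base corners",a,b,d,"yaw",np.arctan2(*(b-a)[:2][::-1]),np.arctan2(*(d-b)[:2][::-1]),np.linalg.norm(b-a))
print("cup rim",ray(T,c(623,141),50),"handle end",ray(T,c(708,316),40),"start",ray(T,c(667,232),40))
print("blue",ray(T,c(128,278),165),"red",ray(T,c(180,268),165))
go((462,14,160),np.arctan2(14,462))
E
```

```text
[[ 0.9  0.4  0. ]
 [ 0.4 -0.9 -0. ]
 [-0.   0.  -1. ]]
knob [596.6  94.8 356. ] [598.6 105.4 356. ] [600.3  95.7 347.6]
base corners [579.6 169.6  12. ] [560.9  28.1  12. ] [712.3  13.1  12. ] yaw -1.7025819804754454 -0.09850841002543641 142.68874821239004
cup rim [ 537.4 -290.9   50. ] handle end [ 374.2 -285.6   40. ] start [ 452.4 -289.2   40. ]
blue [562.4 118.1 165. ] red [553.1  80.9 165. ]
inc [ 42.4 -44.    6.3] turn 0.411 yaw 0.441 j [-1.1  0.4  1.6 -0.   1.1 -0. ] tcp [ 266.7 -565.3  222.7] F [ 0.3  0.3 -0.4] t 0.9 w 88.3
```

Emit:
{"method": "send_rows", "body": {"increments": [[8.7, 4.2, -4.4, 0.6, 0.08], [8.7, 8.5, -8.8, 1.2, 0.16], [8.7, 12.7, -13.2, 1.9, 0.24], [8.7, 17, -17.6, 2.5, 0.33], [8.7, 21.2, -22, 3.1, 0.41]]}}

```text
time_s: 1.52
tcp_pos: [365.1, -274.2, 191.8]
tcp_rot: [0.0, 1.0, 0.014, 0.0]
contact_force: [-0.0, -1.0, -0.2]
gripper_width: 0.986
grip_force: 0.0
```

```bash
python3 - <<'E'
from h import *
go((462,14,160),0)
E
```

```text
inc [ 10.48 -28.54   3.17] turn 0.028 yaw 0.028 j [-0.67  0.22  2.02  0.    0.9   0.87] tcp [ 365.1 -274.2  191.8] F [-0.  -1.  -0.2] t 1.52 w 86.8
```

Emit:
{"method": "send_rows", "body": {"increments": [[8.7, 2.1, -5.7, 0.6, 0.03], [8.7, 4.2, -11.4, 1.2, 0.03], [8.7, 6.3, -17.1, 1.9, 0.03], [8.7, 8.4, -22.8, 2.5, 0.03], [8.7, 10.5, -28.5, 3.2, 0.03]]}}

```text
time_s: 2.15
tcp_pos: [461.5, 14.3, 159.9]
tcp_rot: [0.0, 1.0, 0.0, 0.001]
contact_force: [1.1, -0.4, 0.2]
gripper_width: 0.993
grip_force: 0.0
```

```bash
python3 - <<'E'
from h import *
np.set_printoptions(precision=1,suppress=True)
w=r.read_camera("wrist"); f,R,t=cam(w); s,Rt=st()
print(f,"cam pos",-R.T@t-s["tcp_pos"],R[2],R[0])
save(w,"w1.png")
hsv=cv2.cvtColor(w["frame"],cv2.COLOR_RGB2HSV)
m=cv2.inRange(hsv,(20,150,70),(35,255,255))
k,l,ss,c=cv2.connectedComponentsWithStats(cv2.morphologyEx(m,cv2.MORPH_CLOSE,np.ones((3,3))))
for i in range(1,k):
    if ss[i,4]>300:
        pts=np.argwhere(l==i)[:,::-1]; hull=cv2.convexHull(pts.astype(np.float32)); W=np.array([ray(w,q[0],10)[:2] for q in hull],np.float32)
        e=cv2.fitEllipse(W); print(ss[i],np.array(e[0]),np.array(e[1]))
go((462,14,60),0)
E
```

```text
276.6619410963022 cam pos [ 82.   -4.6 164.2] [-0.3 -0.  -1. ] [ 0. -1.  0.]
[213 207  34  39 755] [410.1 120.5] [36.3 59.9]
inc [-0.2  0.6  9.9] turn 0.004 yaw 0.004 j [0.  0.3 2.  0.  0.8 1.6] tcp [463.3  19.6 159.4] F [2.3 3.7 0.3] t 2.2 w 87.4
```

View pics/w1.png

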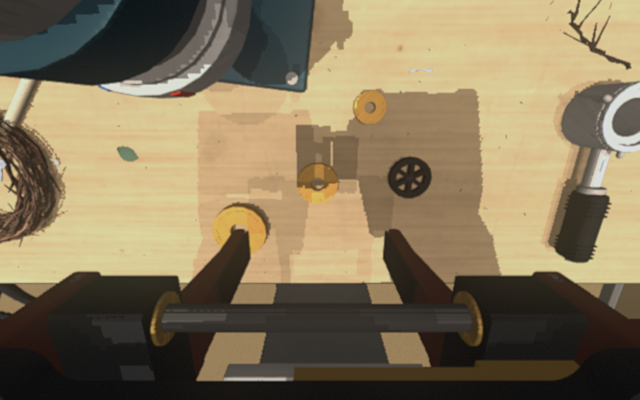

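The wrist view shows the middle ring at (318,182), the black die at (409,178), the holder at right (600,115), and the extruder at upper left. Next I'll measure once it has settled.

```bash
python3 - <<'E'
from h import *
np.set_printoptions(precision=1,suppress=True)
for _ in range(3): w=r.read_camera("wrist")
for k,z in (("coil_die",5),("holder",25),("wedge_die",5)):
  for d in r.recognise(w,k)[:4]: print(k,d["score"],np.array(d["uv"]),ray(w,d["uv"],z))
hsv=cv2.cvtColor(w["frame"],cv2.COLOR_RGB2HSV)
m=cv2.inRange(hsv,(14,130,40),(35,255,255)); m[260:]=0
k,l,ss,c=cv2.connectedComponentsWithStats(m)
for i in range(1,k):
    if ss[i,4]>200:
        pts=np.argwhere(l==i)[:,::-1]; hull=cv2.convexHull(pts.astype(np.float32)); W=np.array([ray(w,q[0],10)[:2] for q in hull],np.float32)
        e=cv2.fitEllipse(W); print(ss[i],np.array(e[0]),np.array(e[1]))
go((462,14,60),0)
E
```

```text
coil_die 0.92 [321.5 177.7] [468.4   8.8   5. ]
coil_die 0.72 [367.1 106. ] [549.1 -40.1   5. ]
coil_die 0.65 [242.9 225.7] [406.5 106.1   5. ]
holder 0.81 [594.6 147.5] [ 508.  -282.9   25. ]
wedge_die 0.66 [410.9 176.1] [470.9 -96.5   5. ]
[355  90  33  34 798] [547.9 -43.2] [34.9 35.1]
[ 298  163   41   40 1201] [463.1  13.4] [48.1 49. ]
[ 212  203   56   50 1655] [403.6 108.9] [65.9 70.7]
inc [ 0.2 -0.3 10. ] turn -0.001 yaw -0.001 j [-0.   0.3  2.  -0.   0.8  1.6] tcp [460.4  11.2 159.8] F [ 0.7 -0.7  1.4] t 2.5 w 86.9
```

Emit:
{"method": "send_rows", "body": {"increments": [[8.7, 0.1, 0, 5, 0], [7, 0.1, 0, 10, 0], [7, 0.1, 0, 12.5, 0], [7, 0.1, 0, 12.5, 0], [7, 0.1, 0, 12.5, 0]]}}

```text
time_s: 3.12
tcp_pos: [462.3, 11.4, 35.6]
tcp_rot: [0.0, 1.0, -0.0, 0.001]
contact_force: [-1.0, 0.8, 0.4]
gripper_width: 0.797
grip_force: 0.0
```

```bash
python3 - <<'E'
from h import *
go((463.1,13.4,6.7),0)
E
```

```text
inc [ 0.07 -0.2   2.89] turn -0.001 yaw -0.001 j [-0.    0.52  2.08 -0.    0.54  1.57] tcp [462.3  11.4  35.6] F [-1.   0.8  0.4] t 3.12 w 70.1
```

Emit:
{"method": "send_rows", "body": {"increments": [[7, 0.1, -0.2, 1.5, 0], [7, 0.1, -0.2, 2.7, 0], [7, 0.1, -0.2, 2.85, 0], [7, 0.1, -0.2, 2.85, 0]]}}

```text
time_s: 3.62
tcp_pos: [462.5, 14.4, 6.0]
tcp_rot: [0.0, 1.0, 0.001, -0.0]
contact_force: [0.4, -0.4, -0.2]
gripper_width: 0.802
grip_force: 0.0
```

```bash
python3 - <<'E'
from h import *
go((463.1,13.4,6.7),0)
E
```

```text
inc [ 0.06  0.1  -0.07] turn 0.001 yaw 0.001 j [ 0.01  0.58  2.08 -0.    0.48  1.58] tcp [462.5  14.4   6. ] F [ 0.4 -0.4 -0.2] t 3.62 w 70.6
```

Emit:
{"method": "send_rows", "body": {"increments": [[4.5, 0, 0.1, -0.05, 0], [4.5, 0, 0.1, -0.05, 0], [4.2, 0, 0.1, -0.05, 0], [4.2, 0, 0.1, -0.05, 0], [4.2, 0, 0.1, -0.05, 0]]}}

```text
time_s: 4.25
tcp_pos: [462.9, 13.3, 6.9]
tcp_rot: [0.0, 1.0, 0.0, 0.0]
contact_force: [0.2, -1.5, 4.2]
gripper_width: 0.539
grip_force: 30.0
```

Emit:
{"method": "send_rows", "body": {"increments": [[4.2, 0, 0, -2, 0], [4.2, 0, 0, -6, 0], [4.2, 0, 0, -12, 0], [4.2, 0, 0, -12, 0]]}}

```text
time_s: 4.75
tcp_pos: [465.6, 13.3, 130.3]
tcp_rot: [-0.0, 1.0, 0.0, 0.004]
contact_force: [-0.0, -0.1, -0.8]
gripper_width: 0.541
grip_force: 30.0
```

```bash
python3 - <<'E'
from h import *
np.set_printoptions(precision=1,suppress=True)
w=r.read_camera("wrist"); save(w,"w2.png",(200,100,440,300),2)
go((537,-291,150),-0.03)
E
```

```text
inc [ 7.3 30.4 -2.1] turn 0.031 yaw 0.001 j [0.  0.3 2.  0.  0.8 1.6] tcp [464.   13.3 128.3] F [ 0.6 -0.2 -0.4] t 4.8 w 47.7
```

View pics/w2.png

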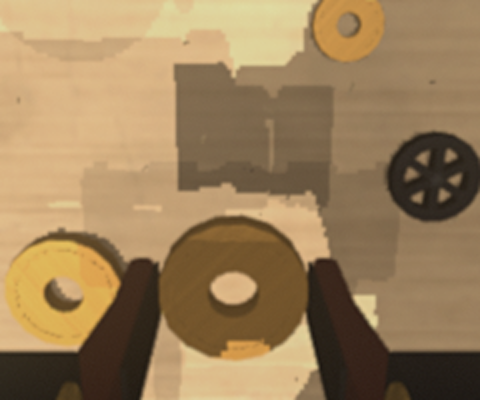

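The die is gripped centrally and level, with the wedge and other rings undisturbed. Now toward the holder, stopping short of it to measure.

Emit:
{"method": "send_rows", "body": {"increments": [[4.2, 0, 4.4, -0.4, 0], [4.2, 0, 8.8, -0.8, 0], [4.2, 0.4, 13.2, -1.2, 0.0], [4.2, 1, 17.6, -2, 0.0], [4.2, 2, 21, -2.2, 0.0]]}}

```text
time_s: 5.42
tcp_pos: [481.9, -198.0, 147.0]
tcp_rot: [-0.001, 1.0, -0.0, -0.001]
contact_force: [0.0, -0.5, -0.1]
gripper_width: 0.539
grip_force: 30.0
```

Emit:
{"method": "send_rows", "body": {"increments": [[4.2, 0, 0, 0, 0], [4.2, 0, 0, 0, 0]]}}

```text
time_s: 5.68
tcp_pos: [481.5, -195.8, 147.0]
tcp_rot: [-0.001, 1.0, 0.0, -0.002]
contact_force: [-0.3, 0.5, -0.7]
gripper_width: 0.539
grip_force: 30.0
```

```bash
python3 - <<'E'
from h import *
np.set_printoptions(precision=1,suppress=True)
r.read_camera("wrist");w=r.read_camera("wrist"); save(w,"w3.png")
go((537,-291,150),0)
s,R=st(); print("die held", ray(w,(316.5,243.5),s["tcp_pos"][2]+3)-s["tcp_pos"])
for k,z in (("holder",25),("grip",27),("coil_die",5)):
  for d in r.recognise(w,k)[:4]: print(k,d["score"],np.array(d["uv"]),ray(w,d["uv"],z))
E
```

```text
inc [ 5.5  9.6 -0.3] turn 0.002 yaw 0.002 j [-0.4  0.4  1.9  0.   0.8  1.2] tcp [ 481.9 -195.4  147.6] F [ 0.8  0.7 -0.6] t 5.78 w 47.9
die held [1.7 0.2 3. ]
holder 0.78 [408.3 157. ] [ 518.4 -290.4   25. ]
grip 0.89 [406.3 154.1] [ 521.7 -287.4   27. ]
grip 0.61 [312.4 236.5] [ 428.6 -190.7   27. ]
grip 0.18 [52.5 51.6] [615.9  48.1  27. ]
coil_die 0.81 [180.4 130.4] [543.6 -48.7   5. ]
coil_die 0.65 [ 68.1 245.6] [405.4 110.    5. ]
coil_die 0.39 [409.7 157.7] [ 514.2 -298.7    5. ]
```

View pics/w3.png

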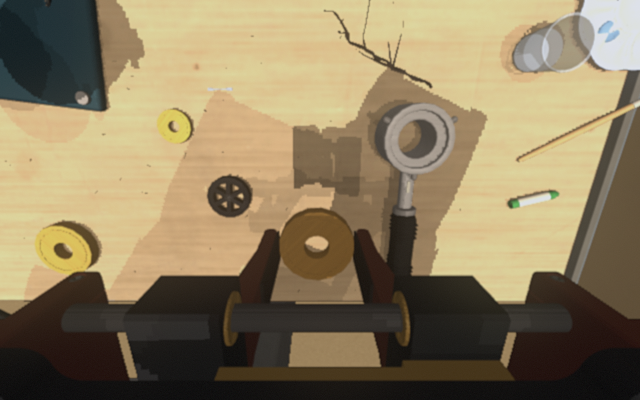

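The cup rim is at about (420,138) and the handle runs down to (402,280). The held die is at (316,243), centred. Next I'll fit the rim circle and the handle edges.

```bash
cat >> h.py <<'E'
def grad(p):
    g=cv2.GaussianBlur(p["frame"],(0,0),1).astype(np.float32).sum(2)
    return np.hypot(cv2.Sobel(g,cv2.CV_32F,1,0),cv2.Sobel(g,cv2.CV_32F,0,1))
def samp(G,P): 
    P=np.array(P,np.float32); return cv2.remap(G,P[:,0].reshape(-1,1),P[:,1].reshape(-1,1),1).mean()
def circ(p,c0,rz,span=16,ang=(0,2*np.pi)):
    from scipy.optimize import minimize
    G=grad(p); A=np.linspace(*ang,90)
    def sc(c): return -sum(samp(G,[proj(p,(c[0]+q*np.cos(a),c[1]+q*np.sin(a),z)) for a in A]) for q,z in rz)
    g=[(sc((x,y)),x,y) for x in np.arange(c0[0]-span,c0[0]+span+1,2) for y in np.arange(c0[1]-span,c0[1]+span+1,2)]
    b=min(g); o=minimize(sc,b[1:],method="Nelder-Mead"); return o.x,o.fun
E
python3 - <<'E'
from h import *
np.set_printoptions(precision=1,suppress=True)
w=r.read_camera("wrist")
c,v=circ(w,(530,-292),((33,50),(26.5,50))); print(c,v)
print(circ(w,(530,-292),((33,50),))); print(circ(w,(530,-292),((26.5,50),)))
T=r.read_camera("top"); print("top",circ(T,(530,-292),((33,50),(26.5,50))))
# black handle midline
hsv=cv2.cvtColor(w["frame"],cv2.COLOR_RGB2HSV); 
for row in (218,230,245,260):
    x=np.where(w["frame"][row,370:440].sum(1)<150)[0]+370; print(row,x.min(),x.max(),ray(w,((x.min()+x.max())/2,row),42)[:2])
s,R=st(); print("die",circ(w,s["tcp_pos"][:2],((24.5,s["tcp_pos"][2]+3),),6)[0]-s["tcp_pos"][:2])
E
```

```text
[ 538.6 -291.3] -527.4327392578125
(array([ 538.6, -291. ]), np.float64(-300.3509216308594))
(array([ 531.6, -283.2]), np.float64(-248.43724060058594))
top (array([ 626.9, -231. ]), np.float64(-333.28192138671875))
218 391 413 [ 458.  -285.5]
230 390 414 [ 444.3 -286.8]
245 370 411 [ 426.5 -276. ]
260 370 409 [ 408.2 -276.4]
die [1.5 0.7]
```

Emit:
{"method": "send_rows", "body": {"increments": [[4.2, 2, 3.5, 0, 0], [4.2, 4, 7, 0, 0], [4.2, 5.5, 9.6, 0, 0], [4.2, 5.5, 9.6, 4, 0], [4.2, 5.5, 9.6, 7.5, 0]]}}

```text
time_s: 6.65
tcp_pos: [538.2, -292.9, 72.9]
tcp_rot: [0.0, 1.0, 0.0, 0.0]
contact_force: [0.7, -0.0, -0.1]
gripper_width: 0.537
grip_force: 30.0
```

Emit:
{"method": "send_rows", "body": {"increments": [[4.2, 0, 0, 0, 0], [4.2, 0, 0, 0, 0]]}}

```text
time_s: 6.9
tcp_pos: [538.7, -292.8, 74.8]
tcp_rot: [0.0, 1.0, 0.001, 0.001]
contact_force: [-0.2, -0.6, 0.0]
gripper_width: 0.541
grip_force: 30.0
```

```bash
python3 - <<'E'
from h import *
np.set_printoptions(precision=1,suppress=True)
w=r.read_camera("wrist"); save(w,"w4.png",(200,100,440,300),2)
for _ in range(3): r.read_camera("wrist"); print(st()[0]["tcp_pos"])
go((537,-291.7,58),0)
s,R=st(); print("die",circ(w,s["tcp_pos"][:2],((24.5,s["tcp_pos"][2]+3),),6)[0]-s["tcp_pos"][:2])
print(circ(w,(538,-291),((33,50),),8))
E
```

```text
[ 539.1 -293.1   75.4]
[ 539.  -293.1   75.4]
[ 538.9 -293.    75.3]
inc [-0.2 -0.1  1.7] turn 0.001 yaw 0.001 j [-0.5  0.6  1.7  0.   0.8  1.1] tcp [ 538.9 -293.    75.3] F [-0.7 -0.3 -0.5] t 7.1 w 47.8
die [1.3 0.7]
(array([ 538. , -289.8]), np.float64(-157.37478637695312))
```

View pics/w4.png

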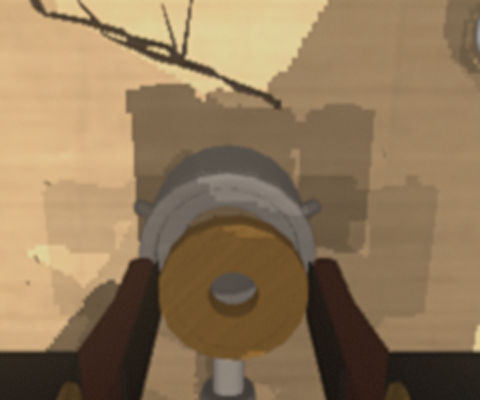

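```bash
python3 - <<'E'
from h import *
np.set_printoptions(precision=1,suppress=True)
w=r.read_camera("wrist")
a,b=[ray(w,(200+x/2,100+y/2),44) for x,y in((136,208),(320,207))]
m=(a+b)/2; d=a-b; th=np.arctan2(d[1],d[0])-np.pi/2
print(a,b,np.linalg.norm(d[:2]),"yaw",th,"cup",m[:2]-19.75*np.array([np.cos(th),np.sin(th)]))
go((537,-291.7,60),0)
E
```

```text
[ 555.8 -256.8   44. ] [ 556.2 -325.3   44. ] 68.53472969352502 yaw 0.005218972645284259 cup [ 536.2 -291.1]
inc [-0.2 -0.1  1.5] turn 0.001 yaw 0.001 j [-0.5  0.6  1.7  0.   0.8  1.1] tcp [ 538.7 -293.    75. ] F [ 0.4  0.2 -0.6] t 7.15 w 47.7
```

Emit:
{"method": "send_rows", "body": {"increments": [[4.2, -0.2, -0.13, 1, 0], [4.2, -0.2, -0.13, 1.9, 0], [4.2, -0.2, -0.13, 2.1, 0], [4.2, -0.2, -0.13, 2.25, 0], [4.2, -0.2, -0.13, 2.25, 0]]}}

```text
time_s: 7.78
tcp_pos: [536.4, -291.2, 52.5]
tcp_rot: [-0.0, 1.0, 0.0, 0.0]
contact_force: [-3.4, 3.8, 16.7]
gripper_width: 0.539
grip_force: 30.1
```

```bash
python3 - <<'E'
from h import *
go((536.5,-291.7,51),0)
E
```

```text
inc [0.01 0.05 0.15] turn 0.001 yaw 0.001 j [-0.52  0.63  1.75  0.    0.76  1.05] tcp [ 536.4 -291.2   52.5] F [-3.4  3.8 16.7] t 7.78 w 47.5
```

Emit:
{"method": "send_rows", "body": {"increments": [[4.2, 0, 0, -0.15, 0], [4.2, 0, 0, -0.15, 0]]}}

```text
time_s: 8.02
tcp_pos: [536.3, -291.3, 52.8]
tcp_rot: [-0.0, 1.0, 0.0, 0.0]
contact_force: [0.7, 1.0, 7.0]
gripper_width: 0.547
grip_force: 30.0
```

```bash
python3 - <<'E'
from h import *
np.set_printoptions(precision=1,suppress=True)
go((536.5,-291.7,51),0)
w=r.read_camera("wrist"); save(w,"w5.png",(230,130,410,265),4)
s,R=st(); print("die",circ(w,s["tcp_pos"][:2],((24.5,s["tcp_pos"][2]+3),),6)[0])
print(circ(w,(537,-291),((33,50),),8,(-1.2,1.2)))
E
```

```text
inc [0.  0.  0.2] turn 0.001 yaw 0.001 j [-0.5  0.6  1.8  0.   0.8  1.1] tcp [ 536.3 -291.3   52.8] F [0.7 1.  7. ] t 8.03 w 48.2
die [ 538.  -290.8]
(array([ 528.5, -285.9]), np.float64(-217.33636474609375))
```

View pics/w5.png

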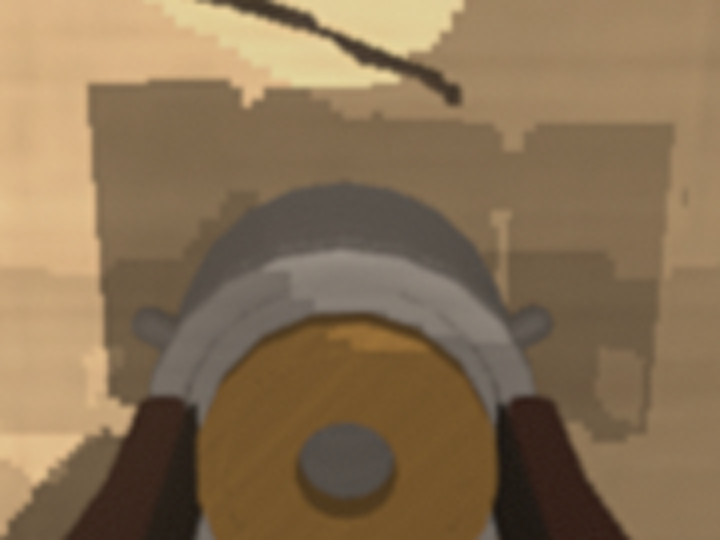

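```bash
python3 - <<'E'
from h import *
np.set_printoptions(precision=1,suppress=True)
w=r.read_camera("wrist"); go((536.5,-291.7,51),0)
P=lambda X:(proj(w,X)-[230,130])*4
for cx in (536,537.5,539): print("rim far",cx,P((cx+33,-291,50)),"inner",P((cx+26.5,-291,50)),"pins",P((cx+19.75,-291+34.2,44)),P((cx+19.75,-291-34.2,44)))
print("rim left/right",P((537.5,-258,50)),P((537.5,-324,50)))
for z in (54,56,58,60): print("die",z,P((537.7+24.5,-291,z)),"L",P((537.7,-266.5,z)),P((537.7,-315.5,z)),"hole",P((537.7,-291,z)))
E
```

```text
inc [0.  0.1 0.2] turn 0.001 yaw 0.001 j [-0.5  0.6  1.8  0.   0.8  1.1] tcp [ 536.3 -291.2   52.7] F [0.2 2.6 5.6] t 8.12 w 47.8
rim far 536 [346.  259.6] inner [346.  298.6] pins [140.  325.2] [551.7 325.1]
rim far 537.5 [346.  250.5] inner [346.  289.7] pins [139.5 316.8] [552.2 316.6]
rim far 539 [346.  241.3] inner [346.  280.7] pins [139.  308.2] [552.7 308.1]
rim left/right [147.1 441.1] [544.7 440.9]
die 54 [346.  308.9] L [195.2 451. ] [496.7 450.9] hole [346.  450.9]
die 56 [346.1 313.2] L [193.6 456.7] [498.4 456.6] hole [346.  456.7]
die 58 [346.1 317.7] L [192.  462.6] [500.1 462.4] hole [346.  462.5]
die 60 [346.1 322.3] L [190.3 468.5] [501.8 468.4] hole [346.1 468.5]
```

Emit:
{"method": "send_rows", "body": {"increments": [[5.0, 0, 0, 0, 0], [5.6, 0, 0, 0, 0], [6.4, 0, 0, 0, 0], [6.4, 0, 0, 0, 0]]}}

```text
time_s: 8.62
tcp_pos: [535.8, -291.4, 52.5]
tcp_rot: [-0.0, 1.0, 0.0, -0.0]
contact_force: [-0.6, 0.9, 0.5]
gripper_width: 0.728
grip_force: 0.0
```

Emit:
{"method": "send_rows", "body": {"increments": [[6.4, 0, 0, -1, 0], [6.4, 0, 0, -4, 0], [6.4, 0, 0, -8, 0], [7, -4, 0, -10, 0], [7, -8, 0, -10, 0]]}}

```text
time_s: 9.25
tcp_pos: [456.5, -292.1, 155.3]
tcp_rot: [0.001, 1.0, 0.001, 0.002]
contact_force: [0.0, -0.3, -0.3]
gripper_width: 0.796
grip_force: 0.0
```

Emit:
{"method": "send_rows", "body": {"increments": [[7, 0, 0, 0, 0], [7, 0, 0, 0, 0]]}}

```text
time_s: 9.5
tcp_pos: [456.9, -291.9, 153.4]
tcp_rot: [0.0, 1.0, 0.0, 0.001]
contact_force: [1.2, -0.1, -0.8]
gripper_width: 0.802
grip_force: 0.0
```

```bash
python3 - <<'E'
from h import *
np.set_printoptions(precision=1,suppress=True)
r.read_camera("wrist");w=r.read_camera("wrist")
o=proj(w,(537.5,-291,50)).astype(int); print(o)
a=max(o[0]-90,0); b=max(o[1]-60,0)
save(w,"w6.png",(a,b,a+180,b+140),4); print(a,b)
for z in (54,56,58,60): print("die",z,circ(w,(537.5,-291),((24.5,z),),6))
print("rim",circ(w,(537.5,-291),((33,50),),6))
go((422,-291,150),0)
E
```

```text
[315 113]
225 53
die 54 (array([ 536.6, -292.4]), np.float64(-270.9543762207031))
die 56 (array([ 539.5, -297.9]), np.float64(-268.87481689453125))
die 58 (array([ 539.6, -297.7]), np.float64(-270.6990661621094))
die 60 (array([ 536.2, -291.8]), np.float64(-270.9395751953125))
rim (array([ 538.5, -290.1]), np.float64(-383.0234375))
inc [-3.5 -0.1  0.3] turn 0.001 yaw 0.001 j [-0.6  0.4  1.9  0.   0.9  1. ] tcp [ 457.1 -291.7  152.9] F [0.5 0.2 0.7] t 9.6 w 70.2
```

View pics/w6.png

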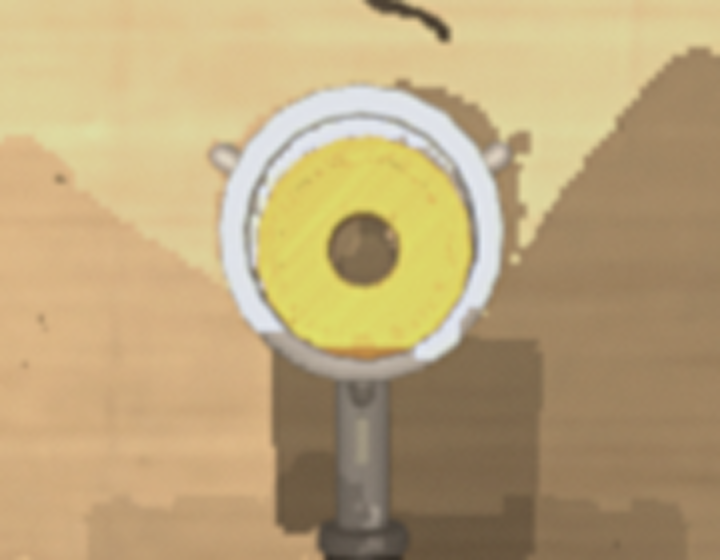

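The die is in the recess area but sits about 3 mm toward the handle side (die centre at crop (365,247), rim centre (362,233)), so it may be leaning on the rim there. I'll re-centre it with a quarter-turned grip along the handle axis.

Emit:
{"method": "send_rows", "body": {"increments": [[7, 2, 0, 0, -0.18], [7, 4, 0, 0, -0.36], [7, 6, 0, 0, -0.54], [7, 8.1, -0.1, 0, -0.72], [7, 8.1, -0.1, 0, -0.9]]}}

```text
time_s: 10.22
tcp_pos: [539.4, -290.2, 152.3]
tcp_rot: [0.0, 0.899, 0.439, 0.0]
contact_force: [-0.4, 0.5, -0.9]
gripper_width: 0.796
grip_force: 0.0
```

Emit:
{"method": "send_rows", "body": {"increments": [[7, 0, 0, 0, -0.18], [7, 0, 0, 0, -0.36], [7, 0, 0, 0, -0.54], [7, 0, 0, 0, -0.67], [7, 0, 0, 0, -0.67]]}}

```text
time_s: 10.85
tcp_pos: [537.7, -290.2, 152.3]
tcp_rot: [-0.0, 0.707, 0.707, 0.0]
contact_force: [0.0, -0.1, 0.0]
gripper_width: 0.798
grip_force: 0.0
```

```bash
cat >> h.py <<'E'
def ell(w,c,z=54):
    hsv=cv2.cvtColor(w["frame"],cv2.COLOR_RGB2HSV); o=proj(w,(*c,z))
    m=cv2.inRange(hsv,(14,110,40),(36,255,255)); M=np.zeros_like(m); cv2.circle(M,tuple(int(v) for v in o),60,255,-1)
    # keep only within projected rim outer circle
    P=np.array([proj(w,(c[0]+30*np.cos(a),c[1]+30*np.sin(a),z)) for a in np.linspace(0,6.28,60)]).astype(np.int32)
    M[:]=0; cv2.fillPoly(M,[P],255); m&=M
    k,l,ss,cc=cv2.connectedComponentsWithStats(m); i=1+np.argmax(ss[1:,4])
    hull=cv2.convexHull(np.argwhere(l==i)[:,::-1].astype(np.float32))
    W=np.array([ray(w,q[0],z)[:2] for q in hull],np.float32); e=cv2.fitEllipse(W)
    return np.round(e[0],1),np.round(e[1],1),round(e[2])
E
python3 - <<'E'
from h import *
np.set_printoptions(precision=1,suppress=True)
r.read_camera("wrist");w=r.read_camera("wrist")
print("die",ell(w,(538,-290.7))); print("rim",circ(w,(538,-290.7),((33,50),),6))
go((538,-290.7,60),np.pi/2)
E
```

```text
die (array([ 536. , -291.7]), array([48.5, 50. ]), 175)
rim (array([ 538.4, -291. ]), np.float64(-321.5721740722656))
inc [-0.1  0.1  9.2] turn -0.002 yaw 1.569 j [-0.5  0.5  1.7  0.   0.9 -0.5] tcp [ 537.5 -290.2  152.4] F [ 0.8 -0.5 -0.9] t 10.95 w 70.1
```

Emit:
{"method": "send_rows", "body": {"increments": [[7, -0.07, 0.08, 4, 0], [7, -0.07, 0.08, 8, 0], [7, -0.07, 0.08, 9.6, 0], [7, -0.07, 0.08, 10, 0], [7, -0.07, 0.08, 10, 0]]}}

```text
time_s: 11.58
tcp_pos: [538.5, -291.4, 53.5]
tcp_rot: [0.001, 0.707, 0.707, 0.0]
contact_force: [0.4, 0.7, 0.5]
gripper_width: 0.799
grip_force: 0.0
```

```bash
python3 - <<'E'
from h import *
go((538.4,-291,52),np.pi/2)
E
```

```text
inc [ 0.04 -0.01  0.15] turn -0.0 yaw 1.57 j [-0.52  0.63  1.75 -0.    0.76 -0.52] tcp [ 538.5 -291.4   53.5] F [0.4 0.7 0.5] t 11.57 w 70.3
```

Emit:
{"method": "send_rows", "body": {"increments": [[7, 0.03, 0, 0.1, 0], [6, 0.03, 0, 0.1, 0], [5.3, 0.03, 0, 0.1, 0], [4.95, 0.03, 0, 0.1, 0], [4.9, 0.03, 0, 0.1, 0]]}}

```text
time_s: 12.2
tcp_pos: [537.7, -290.7, 51.7]
tcp_rot: [-0.0, 0.707, 0.707, -0.0]
contact_force: [0.2, -0.3, 0.1]
gripper_width: 0.562
grip_force: 0.2
```

Emit:
{"method": "send_rows", "body": {"increments": [[4.8, 0, 0, 0, 0], [4.8, 0, 0, 0, 0], [5.2, 0, 0, 0, 0], [6, 0, 0, 0, 0], [7, 0, 0, 0, 0]]}}

```text
time_s: 12.82
tcp_pos: [537.8, -290.8, 51.6]
tcp_rot: [0.0, 0.707, 0.707, 0.0]
contact_force: [-0.7, -0.1, -0.4]
gripper_width: 0.76
grip_force: 0.0
```

Emit:
{"method": "send_rows", "body": {"increments": [[7, 0, 0, -2, 0], [7, 0, 0, -6, 0], [7, 0, 0, -10, 0], [7, 0, 0, -10, 0], [7, 0, 0, -10, 0]]}}

```text
time_s: 13.45
tcp_pos: [537.6, -290.7, 152.1]
tcp_rot: [0.0, 0.707, 0.707, 0.0]
contact_force: [0.1, 0.8, 0.7]
gripper_width: 0.801
grip_force: 0.0
```

```bash
python3 - <<'E'
from h import *
np.set_printoptions(precision=1,suppress=True)
r.read_camera("wrist");w=r.read_camera("wrist")
print("die",ell(w,(538,-290.7))); print("rim",circ(w,(538,-290.7),((33,50),),6))
go((538,-290.7,60),np.pi)
E
```

```text
die (array([ 538.2, -290.7]), array([48.1, 49. ]), 8)
rim (array([ 538.7, -291. ]), np.float64(-314.91876220703125))
inc [-0.1  0.1  9.1] turn -1.571 yaw 1.571 j [-0.5  0.5  1.7 -0.   0.9 -0.5] tcp [ 537.  -290.3  150.7] F [-0.7 -0.3  0.2] t 13.55 w 70.3
```

Emit:
{"method": "send_rows", "body": {"increments": [[7, 0, -2.5, 0, -0.18], [7, 0, -5, 0, -0.36], [7, 0.1, -7.5, 0, -0.54], [7, 0.2, -10, 0, -0.72], [7, 0.2, -11.1, 0, -0.9]]}}

```text
time_s: 14.18
tcp_pos: [424.7, -288.0, 150.4]
tcp_rot: [-0.002, 0.327, 0.945, 0.0]
contact_force: [0.5, 0.4, -0.4]
gripper_width: 0.796
grip_force: 0.0
```

Emit:
{"method": "send_rows", "body": {"increments": [[5, 0, 0, 0, -0.18], [5, 0, 0, 0, -0.36], [5, 0, 0, 0, -0.54], [5, 0, 0, 0, -0.67], [5, 0, 0, 0, -0.67]]}}

```text
time_s: 14.8
tcp_pos: [426.2, -288.4, 150.7]
tcp_rot: [-0.001, 0.001, 1.0, 0.001]
contact_force: [0.6, -0.6, 0.1]
gripper_width: 0.569
grip_force: 0.0
```

```bash
cat > hy.py <<'E'
from h import *
def handle(w,cup,lo=85,hi=160,show=True):
    # dark pixels of the sleeve's top, per station along the nominal handle
    G=w["frame"].astype(int).sum(2); C=[]
    for d in np.arange(lo,hi,5):
        ys=np.arange(-30,31,.5); P=np.array([proj(w,(cup[0]-d,cup[1]+y,42)) for y in ys])
        ok=(P[:,0]>1)&(P[:,0]<638)&(P[:,1]>1)&(P[:,1]<398)
        if ok.sum()<110: continue
        v=np.array([G[int(b),int(a)] for a,b in P])
        k=ys[v<150]; 
        if len(k): C.append((d,k.min(),k.max()))
    return np.array(C)
E
python3 - <<'E'
from hy import *
np.set_printoptions(precision=1,suppress=True)
for _ in range(2): w=r.read_camera("wrist")
print(handle(w,(538.5,-291)))
print("rim",circ(w,(538,-290.7),((33,50),),6)); save(w,"w7.png")
for d in r.recognise(w,"grip")[:2]: print(d,ray(w,d["uv"],42))
go((426,-287,150),np.pi)
E
```

```text
[[ 85.   -9.   11. ]
 [ 90.   -9.   10.5]
 [ 95.   -8.5  10.5]
 [100.   -8.5  10.5]
 [105.   -9.5  10.5]
 [110.   -8.5  10.5]
 [115.   -8.5  10.5]
 [120.   -9.5  10.5]
 [125.   -9.    9.5]
 [130.   -9.    9.5]
 [135.   -9.    9.5]
 [140.   -9.   10.5]
 [145.   -9.   10.5]
 [150.   -9.   10.5]
 [155.   -8.5  10.5]]
rim (array([ 539.8, -290.4]), np.float64(-428.9204406738281))
{'uv': [311.8, 230.8], 'score': 0.57} [ 467.4 -293.    42. ]
{'uv': [622.4, 298.0], 'score': 0.41} [554.5  69.1  42. ]
inc [0.1 0.2 0.1] turn -0.003 yaw 3.138 j [-0.6  0.4  1.9 -0.   0.8 -2.2] tcp [ 426.5 -288.6  151.2] F [ 0.4 -0.4  0.3] t 14.95 w 50.1
```

Emit:
{"method": "send_rows", "body": {"increments": [[5, 0, -0.15, 5, 0], [5, 0, -0.15, 10, 0], [5, 0, -0.15, 13, 0], [5, 0, -0.15, 14.2, 0], [5, 0, -0.15, 14.2, 0]]}}

```text
time_s: 15.58
tcp_pos: [426.6, -290.2, 9.4]
tcp_rot: [-0.0, 0.001, 1.0, 0.0]
contact_force: [-0.3, -0.5, -0.8]
gripper_width: 0.571
grip_force: 0.0
```

```bash
python3 - <<'E'
from h import *
go((426,-290.2,8),np.pi)
E
```

```text
inc [ 0.06 -0.    0.14] turn -0.001 yaw 3.14 j [-0.62  0.62  1.97  0.    0.56 -2.19] tcp [ 426.6 -290.2    9.4] F [-0.3 -0.5 -0.8] t 15.57 w 50.3
```

Emit:
{"method": "send_rows", "body": {"increments": [[3, 0, 0, 0.05, 0], [2.4, 0, 0, 0.05, 0], [1.2, 0, 0, 0.05, 0], [1.2, 0, 0, 0.05, 0], [1.2, 0, 0, 0.05, 0]]}}

```text
time_s: 16.2
tcp_pos: [427.1, -290.5, 9.7]
tcp_rot: [0.0, 0.0, 1.0, -0.0]
contact_force: [-1.5, 0.1, 6.9]
gripper_width: 0.251
grip_force: 30.0
```

Emit:
{"method": "send_rows", "body": {"increments": [[1.2, 0, 0, -0.2, 0], [1.2, 0, 0, -0.8, 0], [1.2, 0, 0, -2, 0], [1.2, 0, 0, -3.5, 0], [1.2, 0, 0, -5, 0]]}}

```text
time_s: 16.82
tcp_pos: [426.9, -290.4, 60.5]
tcp_rot: [0.0, 0.0, 1.0, -0.0]
contact_force: [0.2, 0.1, -1.8]
gripper_width: 0.245
grip_force: 30.0
```

```bash
python3 - <<'E'
from hy import *
np.set_printoptions(precision=1,suppress=True)
for _ in range(2): w=r.read_camera("wrist")
go((426,-290.2,58),np.pi); s,_=st(); dz=s["tcp_pos"][2]-8.3; print(s["wrist_torque"],s["joints"][5])
S=r.read_camera("side")
print("rim wrist by z",[(z,circ(w,(538.5,-291),((33,50+dz+z),),8)) for z in(-6,0)])
print("die", ell(w,(538.5,-291),54+dz), "side rim",circ(S,(538.5,-291),((33,50+dz),),10))
E
```

```text
inc [0.2 0.1 0.3] turn -0.001 yaw 3.141 j [-0.6  0.5  2.   0.   0.7 -2.2] tcp [ 427.9 -291.1   61.3] F [ 0.3 -0.9 -1.4] t 16.93 w 22.1
[ 0.1  0.  -0.1] -2.1903502369747674
rim wrist by z [(-6, (array([ 453.6, -330. ]), np.float64(-107.19256591796875))), (0, (array([ 464.5, -339.3]), np.float64(-177.990966796875)))]Traceback (most recent call last):
  File "<stdin>", line 7, in <module>
  File "h.py", line 48, in ell
    k,l,ss,cc=cv2.connectedComponentsWithStats(m); i=1+np.argmax(ss[1:,4])
                                                       ~~~~~~~~~^^^^^^^^^^
    return _wrapfunc(a, 'argmax', axis=axis, out=out, **kwds)
    return bound(*args, **kwds)
ValueError: attempt to get argmax of an empty sequence
```

```bash
cat > yd.py <<'E'
from h import *
def yel(p,near,rad=45):
    hsv=cv2.cvtColor(p["frame"],cv2.COLOR_RGB2HSV); m=cv2.inRange(hsv,(14,110,40),(36,255,255))
    k,l,s,c=cv2.connectedComponentsWithStats(m); o=proj(p,near)
    return [(s[i][:5].tolist(),np.round(c[i],1)) for i in range(1,k) if s[i,4]>25 and np.hypot(*(c[i]-o))<rad],np.round(o,1)
E
python3 - <<'E'
from yd import *
np.set_printoptions(precision=1,suppress=True)
ps={n:r.read_camera(n) for n in("wrist","side","top")}
for n,p in ps.items(): print(n,yel(p,(538.5,-291,105)))
save(ps["wrist"],"w8.png")
im=np.hstack([cv2.resize(ps["wrist"]["frame"],(400,250)),cv2.resize(ps["side"]["frame"][90:250,240:440],(400,320))[:250]])
im2=np.hstack([cv2.resize(ps["side"]["frame"][150:330,200:340],None,fx=2,fy=2)[:340],cv2.resize(ps["top"]["frame"][120:290,150:410],None,fx=2,fy=2)])
im2=im2[:,:800]; im=np.vstack([im,im2]); print(im.shape); cv2.imwrite("pics/v10.png",im[...,::-1])
E
```

```text
wrist ([], array([315.3, 435.9]))
side ([([307, 153, 15, 10, 122], array([314.3, 157.5]))], array([314.2, 156.5]))
top ([], array([377. , 159.6]))
(590, 800, 3)
```

```bash
cat > ex.py <<'E'
from h import *
np.set_printoptions(precision=1,suppress=True)
from scipy.optimize import minimize
T=r.read_camera("top");S=r.read_camera("side")
G={}
for n,p in(("T",T),("S",S)): g=grad(p); G[n]=np.minimum(g,np.percentile(g,99.5))
def arc(p,c,R,z):
    C=-np.array(p["R"]).T@np.array(p["t"]); a0=np.arctan2(C[1]-c[1],C[0]-c[0])
    return [proj(p,(c[0]+R*np.cos(a),c[1]+R*np.sin(a),z)) for a in a0+np.linspace(-1.3,1.3,40)]
def sil(p,c,R,z1,z2):
    C=-np.array(p["R"]).T@np.array(p["t"]); d=np.hypot(*(C[:2]-c)); a0=np.arctan2(C[1]-c[1],C[0]-c[0]); b=np.arccos(R/d)
    return [proj(p,(c[0]+R*np.cos(a),c[1]+R*np.sin(a),z)) for a in(a0-b,a0+b) for z in np.linspace(z1,z2,15)]
def score(c,n,p):
    return -(samp(G[n],arc(p,c,50,155))+.5*samp(G[n],sil(p,c,50,156,180))+.5*samp(G[n],sil(p,c,39,240,290)))
for n,p in(("T",T),("S",S),("TS",None)):
    f=(lambda c:score(c,"T",T)+score(c,"S",S)) if n=="TS" else (lambda c:score(c,n,p))
    b=min((f((x,y)),x,y) for x in np.arange(588,614,1.5) for y in np.arange(84,110,1.5))
    o=minimize(f,b[1:],method="Nelder-Mead"); print(n,o.x,o.fun)
for n,p in(("T",T),("S",S)):
    m=(p["frame"].astype(int).sum(2)<110).astype(np.uint8); k,l,s,c=cv2.connectedComponentsWithStats(m); q=proj(p,(600,95,350))
    for i in range(1,k):
        if s[i,4]>100 and np.hypot(*(c[i]-q))<25: print(n,"knob",s[i],c[i])
    hsv=cv2.cvtColor(p["frame"],cv2.COLOR_RGB2HSV); q=proj(p,(560,95,165))
    for nm,lo,hi in(("red",(0,110,50),(9,255,255)),("red2",(170,110,50),(180,255,255)),("blue",(106,110,50),(130,255,255))):
        m=cv2.inRange(hsv,lo,hi); k,l,s,c=cv2.connectedComponentsWithStats(m)
        for i in range(1,k):
            if s[i,4]>1 and np.hypot(*(c[i]-q))<35: print(n,nm,s[i][:5],c[i],ray(p,c[i],168)[:2])
print(st()[0]["time_s"])
E
python3 ex.py
```

```text
T [609.2  97.1] -572.0013427734375
S [601.2  95.6] -741.5250244140625
TS [602.6  96.3] -1154.609619140625
T knob [172 148  27  29 337] [185.4 162.3]
T red [220 212   3   2   5] [221.2 212.4] [552.8  82.4]
S knob [267 174  22  17 286] [277.3 181.8]
17.225
```

Emit:
{"method": "send_rows", "body": {"increments": [[1.2, 0, 1.5, -0.2, 0], [1.2, 0, 4.5, -0.4, 0], [1.2, 0, 9, -0.6, 0], [1.2, 0, 13.5, -0.8, 0], [1.2, 0, 18, -1, 0]]}}

```text
time_s: 17.85
tcp_pos: [426.2, -108.1, 69.1]
tcp_rot: [-0.0, 0.0, 1.0, 0.0]
contact_force: [1.2, 0.5, -1.8]
gripper_width: 0.249
grip_force: 30.0
```

Emit:
{"method": "send_rows", "body": {"increments": [[1.2, 0, 4.5, -0.2, 0.05], [1.2, 0, 9, -0.4, 0.12], [1.2, 0, 13.5, -0.5, 0.2], [1.2, 0, 18, -0.6, 0.28], [1.2, 0, 22, -0.7, 0.36]]}}

```text
time_s: 18.48
tcp_pos: [426.0, 111.8, 76.2]
tcp_rot: [-0.0, 0.18, 0.984, -0.0]
contact_force: [-0.1, -0.3, -2.2]
gripper_width: 0.243
grip_force: 30.0
```

Emit:
{"method": "send_rows", "body": {"increments": [[1.2, 0, 1.5, 0, 0.06], [1.2, 0, 2.5, 0, 0.11], [1.2, 0, 2.5, 0, 0.11]]}}

```text
time_s: 18.85
tcp_pos: [435.3, 134.1, 76.1]
tcp_rot: [-0.0, 0.232, 0.973, 0.0]
contact_force: [0.6, -0.2, -1.3]
gripper_width: 0.25
grip_force: 30.0
```

```bash
python3 - <<'E'
from yd import *
np.set_printoptions(precision=1,suppress=True)
go((501.6,146.2,90),np.pi-.47)
s,R=st(); x=R[:,0]; cup=s["tcp_pos"]+(-x)*111.5; print("cup",cup)
S=r.read_camera("side");T=r.read_camera("top")
zt=s["tcp_pos"][2]-9.5+54
for n,p in(("S",S),("T",T)): 
    b=yel(p,(cup[0],cup[1],zt),20); print(n,b,[ray(p,q[1],zt) for q in b[0]])
E
```

```text
inc [-5.4  4.1 -1.4] turn 0.001 yaw 2.673 j [ 0.3  0.4  2.1  0.   0.6 -0.8] tcp [435.3 134.1  76.1] F [ 0.6 -0.2 -1.3] t 18.85 w 22.0
cup [534.8  83.7  76. ]
S ([([303, 235, 11, 6, 42], array([307.5, 237.5])), ([300, 243, 21, 15, 236], array([310. , 250.1]))], array([309.7, 248.8])) [array([541.8,  47.5, 120.6]), array([533.8,  87.6, 120.6])]
T ([([221, 216, 18, 19, 193], array([230.7, 223.5]))], array([227.7, 225.9])) [array([537. ,  75.8, 120.6])]
```

```bash
cat > dt.py <<'E'
from yd import *
np.set_printoptions(precision=1,suppress=True)
S=r.read_camera("side");T=r.read_camera("top")
s,R=st(); cup=s["tcp_pos"]-R[:,0]*111.5; zt=s["tcp_pos"][2]-9.5+54; print("tcp",s["tcp_pos"],"pred",cup[:2],zt,"yaw",yaw())
D={}
for n,p in(("S",S),("T",T)):
    b=[q for q in yel(p,(cup[0],cup[1],zt),20)[0] if q[0][4]>100]; print(n,b); D[n]=b[0][1] if b else None
if D["S"] is not None and D["T"] is not None: print("tri",tri([(S,D["S"]),(T,D["T"])]))
P=np.hstack([cv2.resize(S["frame"][200:310,250:360],(400,400),interpolation=3),cv2.resize(T["frame"][180:280,180:280],(400,400),interpolation=3)])
cv2.imwrite("pics/v11.png",P[...,::-1])
E
python3 dt.py
```

```text
tcp [435.4 132.8  76.1] pred [534.7  82.3] 120.58375277600568 yaw 2.671076611837675
S [([300, 243, 21, 15, 235], array([310.1, 249.9]))]
T [([221, 216, 18, 19, 188], array([231. , 223.3]))]
tri [537.1  76.5 110.2]
```

View pics/v11.png

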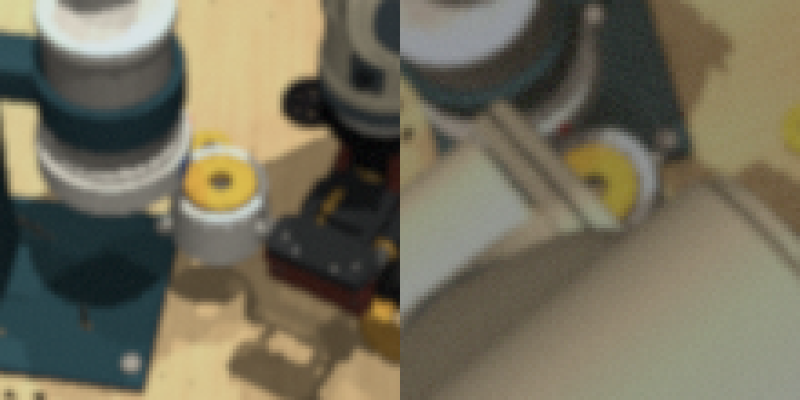

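The holder hangs nearly level with the brass die flat in it. In the top half the arm partly hides it. The side view at crop (220,180) shows the cup just in front of the collar. Next I'll go under the mouth.

Emit:
{"method": "send_rows", "body": {"increments": [[1.2, -0.8, 0.6, -0.4, 0], [1.2, -2.2, 1.8, -0.9, 0], [1.2, -4, 3.1, -1.4, 0], [1.2, -5.3, 4.2, -1.9, 0], [1.2, -5.3, 4.2, -1.9, 0]]}}

```text
time_s: 19.68
tcp_pos: [504.2, 146.6, 95.8]
tcp_rot: [0.001, 0.234, 0.972, 0.001]
contact_force: [-0.3, -0.5, -2.7]
gripper_width: 0.25
grip_force: 30.0
```

Emit:
{"method": "send_rows", "body": {"increments": [[1.2, 0, 0, 0, 0], [1.2, 0, 0, 0, 0]]}}

```text
time_s: 19.92
tcp_pos: [501.2, 146.2, 94.9]
tcp_rot: [-0.001, 0.233, 0.972, -0.0]
contact_force: [0.2, 0.2, -2.2]
gripper_width: 0.249
grip_force: 30.0
```

```bash
python3 - <<'E'
from yd import *
np.set_printoptions(precision=1,suppress=True)
S=r.read_camera("side"); go((501.6,146.2,105),np.pi-.47)
s,R=st(); cup=s["tcp_pos"]-R[:,0]*111.5; print("cup",cup)
# cup underside circle, visible front arc, in side view: fit xy for assumed z
C=-np.array(S["R"]).T@np.array(S["t"]); a0=np.arctan2(C[1]-cup[1],C[0]-cup[0])
zb=s["tcp_pos"][2]-9.5
for dz in(-6,-3,0): print(dz,circ(S,cup[:2],((33,zb+dz),),9,(a0-1.3,a0+1.3)))
print("collar",circ(S,(601,95.7),((50,155),),9,(a0-1.3,a0+1.3)))
E
```

```text
inc [-0.  0. -1.] turn -0.001 yaw 2.671 j [ 0.3  0.5  1.9  0.   0.7 -0.8] tcp [501.4 146.3  95. ] F [ 0.3  0.3 -0.9] t 19.98 w 22.3
cup [600.8  95.7  94.9]
-6 (array([602.1,  89.3]), np.float64(-285.37744140625))
-3 (array([601.9,  91.5]), np.float64(-284.5966491699219))
0 (array([601.7,  93.9]), np.float64(-284.0530700683594))
collar (array([628.3,  87.5]), np.float64(-443.9259948730469))
```

Emit:
{"method": "send_rows", "body": {"increments": [[1.2, 0, 0, -0.8, 0], [1.2, 0, 0, -1.5, 0], [1.2, 0, 0, -1.7, 0], [1.2, 0, 0, -1.7, 0]]}}

```text
time_s: 20.48
tcp_pos: [502.4, 146.6, 112.6]
tcp_rot: [0.0, 0.233, 0.972, 0.0]
contact_force: [-0.2, 0.7, -1.8]
gripper_width: 0.255
grip_force: 30.0
```

Emit:
{"method": "send_rows", "body": {"increments": [[1.2, 0, 0, -0.15, 0], [1.2, 0, 0, -0.3, 0], [1.2, 0, 0, -0.4, 0], [1.2, 0, 0, -0.4, 0]]}}

```text
time_s: 20.98
tcp_pos: [502.2, 146.5, 116.2]
tcp_rot: [-0.0, 0.233, 0.972, -0.0]
contact_force: [1.2, 0.6, -1.9]
gripper_width: 0.244
grip_force: 30.0
```

```bash
cat > q.py <<'E'
from h import *
np.set_printoptions(precision=2,suppress=True)
s,R=st(); c=s["tcp_pos"]-R[:,0]*111.5
print("t",round(s["time_s"],2),"tcp",s["tcp_pos"],"F",s["contact_force"],"Ftool",R.T@s["contact_force"],"M",s["wrist_torque"],"hyaw",round(yaw()-np.pi,3),"cup",c,"w",round(s["gripper_width"]*88,1))
E
python3 q.py
```

```text
t 20.98 tcp [502.19 146.52 116.19] F [ 1.15  0.59 -1.92] Ftool [-0.76  1.05  1.92] M [ 0.05  0.08 -0.01] hyaw -0.471 cup [601.56  95.94 116.19] w 21.5
```

Emit:
{"method": "send_rows", "body": {"increments": [[1.2, 0, 0, -0.1, 0], [1.2, 0, 0, -0.2, 0], [1.2, 0, 0, -0.2, 0]]}}

```text
time_s: 21.35
tcp_pos: [502.2, 146.5, 118.2]
tcp_rot: [0.0, 0.233, 0.972, 0.0]
contact_force: [-0.1, -0.2, -2.0]
gripper_width: 0.247
grip_force: 30.0
```

Emit:
{"method": "send_rows", "body": {"increments": [[1.2, 0, 0, -0.1, 0], [1.2, 0, 0, -0.2, 0], [1.2, 0, 0, -0.2, 0]]}}

```text
time_s: 21.72
tcp_pos: [502.2, 146.5, 120.3]
tcp_rot: [0.0, 0.233, 0.972, 0.0]
contact_force: [-0.5, 0.4, -1.5]
gripper_width: 0.245
grip_force: 30.0
```

```bash
python3 q.py
```

```text
t 21.73 tcp [502.2  146.53 120.26] F [-0.48  0.37 -1.52] Ftool [0.59 0.11 1.52] M [0.11 0.03 0.01] hyaw -0.471 cup [601.57  95.95 120.27] w 21.6
```

Emit:
{"method": "send_rows", "body": {"increments": [[1.2, 0, 0, -0.1, 0], [1.2, 0, 0, -0.2, 0], [1.2, 0, 0, -0.2, 0]]}}

```text
time_s: 22.1
tcp_pos: [502.2, 146.6, 122.3]
tcp_rot: [0.0, 0.233, 0.972, 0.0]
contact_force: [0.4, 0.6, -1.3]
gripper_width: 0.248
grip_force: 30.0
```

Emit:
{"method": "send_rows", "body": {"increments": [[1.2, 0, 0, -0.1, 0], [1.2, 0, 0, -0.2, 0], [1.2, 0, 0, -0.2, 0]]}}

```text
time_s: 22.48
tcp_pos: [502.2, 146.5, 124.2]
tcp_rot: [-0.0, 0.233, 0.972, 0.0]
contact_force: [-0.2, 1.4, -2.0]
gripper_width: 0.246
grip_force: 30.0
```

```bash
python3 q.py
```

```text
t 22.48 tcp [502.16 146.54 124.24] F [-0.19  1.45 -2.02] Ftool [0.83 1.2  2.02] M [0.2  0.08 0.04] hyaw -0.471 cup [601.52  95.96 124.24] w 21.7
```

Emit:
{"method": "send_rows", "body": {"increments": [[1.2, 0, 0, -0.1, 0], [1.2, 0, 0, -0.2, 0], [1.2, 0, 0, -0.2, 0]]}}

```text
time_s: 22.85
tcp_pos: [502.2, 146.5, 126.3]
tcp_rot: [-0.0, 0.233, 0.972, 0.0]
contact_force: [0.7, 0.4, -1.8]
gripper_width: 0.253
grip_force: 30.0
```

```bash
python3 q.py
```

```text
t 22.85 tcp [502.16 146.5  126.26] F [ 0.69  0.43 -1.82] Ftool [-0.42  0.7   1.82] M [0.2  0.17 0.01] hyaw -0.471 cup [601.53  95.92 126.26] w 22.3
```

Emit:
{"method": "send_rows", "body": {"increments": [[1.2, 0, 0, -0.1, 0], [1.2, 0, 0, -0.15, 0], [1.2, 0, 0, -0.15, 0]]}}

```text
time_s: 23.22
tcp_pos: [502.1, 146.5, 127.6]
tcp_rot: [-0.0, 0.233, 0.972, -0.0]
contact_force: [0.6, 0.5, -5.7]
gripper_width: 0.249
grip_force: 30.0
```

```bash
python3 q.py
```

```text
t 23.23 tcp [502.1  146.49 127.56] F [ 0.56  0.53 -5.74] Ftool [-0.26  0.73  5.74] M [0.25 0.23 0.06] hyaw -0.471 cup [601.47  95.92 127.53] w 21.9
```

Emit:
{"method": "send_rows", "body": {"increments": [[1.2, 0, 0, -0.05, 0], [1.2, 0, 0, -0.1, 0], [1.2, 0, 0, -0.1, 0]]}}

```text
time_s: 23.6
tcp_pos: [502.1, 146.5, 128.6]
tcp_rot: [-0.0, 0.233, 0.972, -0.0]
contact_force: [0.3, -0.6, -5.1]
gripper_width: 0.252
grip_force: 30.0
```

```bash
python3 q.py
```

```text
t 23.6 tcp [502.09 146.49 128.63] F [ 0.27 -0.58 -5.15] Ftool [-0.5  -0.39  5.15] M [0.32 0.24 0.04] hyaw -0.471 cup [601.46  95.91 128.61] w 22.2
```

Emit:
{"method": "send_rows", "body": {"increments": [[1.2, 0, 0, -0.1, 0], [1.2, 0, 0, -0.15, 0], [1.2, 0, 0, -0.15, 0]]}}

```text
time_s: 23.98
tcp_pos: [502.1, 146.5, 130.2]
tcp_rot: [-0.0, 0.233, 0.972, -0.0]
contact_force: [0.6, 0.9, -5.5]
gripper_width: 0.244
grip_force: 30.0
```

```bash
python3 q.py
```

```text
t 23.98 tcp [502.09 146.52 130.16] F [ 0.59  0.94 -5.54] Ftool [-0.1   1.11  5.54] M [0.3  0.28 0.07] hyaw -0.471 cup [601.46  95.94 130.13] w 21.5
```

```bash
cat > zf.py <<'E'
from h import *
S=r.read_camera("side"); G=grad(S); s,R=st(); c=(s["tcp_pos"]-R[:,0]*111.5)[:2]
C=-np.array(S["R"]).T@np.array(S["t"]); a0=np.arctan2(C[1]-c[1],C[0]-c[0])
zs=np.arange(100,130,.5)
v=[samp(G,[proj(S,(c[0]+33*np.cos(a),c[1]+33*np.sin(a),z)) for a in a0+np.linspace(-1,1,40)]) for z in zs]
i=np.argmax(v); print("underside z",zs[i],"expected",s["tcp_pos"][2]-9.5, np.round(v[max(0,i-4):i+5]))
E
python3 zf.py
```

```text
underside z 126.0 expected 120.6451971803101 [289. 291. 292. 293. 293. 292. 291. 289. 287.]
```

Emit:
{"method": "send_rows", "body": {"increments": [[1.2, 0, 0, -0.08, 0], [1.2, 0, 0, -0.12, 0], [1.2, -0.01, -0.28, -0.12, -0.025], [1.2, -0.014, -0.56, -0.12, -0.05], [1.2, -0.03, -0.84, -0.12, -0.075]]}}

```text
time_s: 24.65
tcp_pos: [498.7, 138.8, 131.4]
tcp_rot: [0.0, 0.196, 0.981, 0.0]
contact_force: [-0.6, 0.9, -6.2]
gripper_width: 0.254
grip_force: 30.0
```

```bash
python3 q.py
```

```text
t 24.65 tcp [498.67 138.76 131.44] F [-0.55  0.91 -6.16] Ftool [0.86 0.63 6.16] M [0.41 0.29 0.14] hyaw -0.394 cup [601.62  95.96 131.46] w 22.4
```

Emit:
{"method": "send_rows", "body": {"increments": [[1.2, -0.01, -0.28, 0, -0.025], [1.2, -0.014, -0.56, 0, -0.05], [1.2, -0.03, -0.84, 0, -0.075]]}}

```text
time_s: 25.02
tcp_pos: [495.6, 131.0, 131.4]
tcp_rot: [-0.0, 0.159, 0.987, 0.0]
contact_force: [0.5, 3.3, -5.9]
gripper_width: 0.253
grip_force: 30.0
```

```bash
python3 q.py
```

```text
t 25.02 tcp [495.56 130.98 131.39] F [ 0.53  3.26 -5.92] Ftool [0.52 3.27 5.92] M [0.64 0.39 0.22] hyaw -0.319 cup [601.44  96.02 131.38] w 22.3
```

Emit:
{"method": "send_rows", "body": {"increments": [[1.2, 0, 0, -0.08, 0], [1.2, 0, 0, -0.08, 0]]}}

```text
time_s: 25.28
tcp_pos: [495.5, 131.0, 132.2]
tcp_rot: [-0.0, 0.16, 0.987, -0.0]
contact_force: [-0.8, 1.5, -4.9]
gripper_width: 0.248
grip_force: 30.0
```

```bash
python3 q.py
```

```text
t 25.27 tcp [495.53 131.01 132.18] F [-0.82  1.53 -4.91] Ftool [1.26 1.19 4.91] M [0.52 0.45 0.3 ] hyaw -0.321 cup [601.34  95.84 132.15] w 21.8
```

Emit:
{"method": "send_rows", "body": {"increments": [[1.2, -0.003, -0.22, 0, -0.02], [1.2, -0.01, -0.33, 0, -0.03], [1.2, -0.01, -0.33, 0, -0.03]]}}

```text
time_s: 25.65
tcp_pos: [494.5, 127.8, 132.1]
tcp_rot: [-0.0, 0.145, 0.989, -0.0]
contact_force: [-1.6, 2.6, -5.4]
gripper_width: 0.249
grip_force: 30.0
```

```bash
python3 q.py
```

```text
t 25.65 tcp [494.55 127.84 132.13] F [-1.61  2.56 -5.39] Ftool [2.27 1.99 5.39] M [0.71 0.54 0.24] hyaw -0.291 cup [601.37  95.88 132.09] w 22.0
```

Emit:
{"method": "send_rows", "body": {"increments": [[1.2, 0.03, -0.33, 0, -0.03], [1.2, 0.02, -0.67, 0, -0.06], [1.2, -0.01, -1.0, 0, -0.09], [1.2, -0.01, -1.0, 0, -0.09]]}}

```text
time_s: 26.15
tcp_pos: [491.9, 118.0, 132.2]
tcp_rot: [-0.0, 0.1, 0.995, -0.0]
contact_force: [-1.5, 3.0, -4.7]
gripper_width: 0.251
grip_force: 30.0
```

```bash
python3 q.py
```

```text
t 26.15 tcp [491.88 118.03 132.21] F [-1.48  2.97 -4.68] Ftool [2.04 2.61 4.68] M [0.61 0.59 0.3 ] hyaw -0.2 cup [601.15  95.83 132.19] w 22.1
```

Emit:
{"method": "send_rows", "body": {"increments": [[1.2, 0.0, -0.33, 0, -0.03], [1.2, -0.02, -0.67, 0, -0.06], [1.2, -0.045, -1.0, 0, -0.09], [1.2, -0.045, -1.0, 0, -0.09]]}}

```text
time_s: 26.65
tcp_pos: [490.2, 108.1, 132.1]
tcp_rot: [-0.0, 0.055, 0.998, -0.0]
contact_force: [-0.8, 3.1, -4.1]
gripper_width: 0.245
grip_force: 30.0
```

```bash
python3 q.py
```

```text
t 26.65 tcp [490.21 108.1  132.12] F [-0.79  3.1  -4.08] Ftool [1.12 3.   4.08] M [0.54 0.72 0.33] hyaw -0.11 cup [601.03  95.81 132.07] w 21.5
```

Emit:
{"method": "send_rows", "body": {"increments": [[1.2, 0.0, -0.33, 0, -0.03], [1.2, -0.02, -0.67, 0, -0.06], [1.2, -0.045, -1.0, 0, -0.09], [1.2, -0.045, -1.0, 0, -0.09]]}}

```text
time_s: 27.15
tcp_pos: [489.9, 98.1, 132.2]
tcp_rot: [0.0, 0.01, 1.0, -0.0]
contact_force: [-1.0, 2.3, -4.9]
gripper_width: 0.25
grip_force: 30.0
```

```bash
python3 q.py
```

```text
t 27.15 tcp [489.94  98.14 132.25] F [-1.01  2.27 -4.91] Ftool [1.05 2.25 4.91] M [0.41 0.46 0.31] hyaw -0.021 cup [601.41  95.85 132.29] w 22.0
```

Emit:
{"method": "send_rows", "body": {"increments": [[1.2, 0.0, -0.33, 0, -0.03], [1.2, -0.02, -0.67, 0, -0.06], [1.2, -0.045, -1.0, 0, -0.09], [1.2, -0.045, -1.0, 0, -0.09]]}}

```text
time_s: 27.65
tcp_pos: [490.3, 88.2, 132.3]
tcp_rot: [0.0, -0.035, 0.999, 0.0]
contact_force: [1.7, 2.0, -6.0]
gripper_width: 0.252
grip_force: 30.0
```

```bash
python3 q.py
```

```text
t 27.65 tcp [490.26  88.17 132.26] F [ 1.66  1.96 -6.01] Ftool [-1.79  1.84  6.01] M [0.24 0.35 0.22] hyaw -6.214 cup [601.49  95.91 132.31] w 22.2
```

Emit:
{"method": "send_rows", "body": {"increments": [[1.2, 0.0, -0.33, 0, -0.03], [1.2, -0.02, -0.67, 0, -0.06], [1.2, -0.02, -0.67, 0, -0.06]]}}

```text
time_s: 28.02
tcp_pos: [490.7, 81.5, 132.2]
tcp_rot: [0.0, -0.065, 0.998, -0.0]
contact_force: [0.4, 2.0, -6.4]
gripper_width: 0.25
grip_force: 30.0
```

```bash
python3 q.py
```

```text
t 28.02 tcp [490.73  81.5  132.22] F [ 0.39  1.99 -6.38] Ftool [-0.64  1.92  6.38] M [0.25 0.28 0.11] hyaw -6.154 cup [601.3   95.9  132.23] w 22.0
```

Emit:
{"method": "send_rows", "body": {"increments": [[1.2, 0.0, -0.33, 0, -0.03], [1.2, -0.015, -0.56, 0, -0.05], [1.2, -0.015, -0.56, 0, -0.05]]}}

```text
time_s: 28.4
tcp_pos: [491.5, 76.0, 132.2]
tcp_rot: [-0.0, -0.09, 0.996, 0.0]
contact_force: [-0.3, 1.9, -4.8]
gripper_width: 0.248
grip_force: 30.0
```

```bash
python3 q.py
```

```text
t 28.4 tcp [491.5   76.03 132.19] F [-0.33  1.94 -4.85] Ftool [-0.02  1.97  4.85] M [0.2  0.38 0.17] hyaw -6.104 cup [601.21  95.93 132.17] w 21.8
```

hyaw is now 0.18. Continuing in fine steps to feel for the end stop.

Emit:
{"method": "send_rows", "body": {"increments": [[1.2, 0.0, -0.22, 0, -0.02], [1.2, -0.01, -0.33, 0, -0.03], [1.2, -0.01, -0.33, 0, -0.03]]}}

```text
time_s: 28.78
tcp_pos: [492.1, 72.9, 132.1]
tcp_rot: [-0.0, -0.104, 0.995, 0.0]
contact_force: [-0.1, 2.2, -5.8]
gripper_width: 0.252
grip_force: 30.0
```

```bash
python3 q.py
```

```text
t 28.77 tcp [492.11  72.9  132.13] F [-0.12  2.18 -5.79] Ftool [-0.34  2.16  5.79] M [0.16 0.43 0.13] hyaw -6.074 cup [601.18  96.07 132.1 ] w 22.2
```

Emit:
{"method": "send_rows", "body": {"increments": [[1.2, 0.0, -0.22, 0, -0.02], [1.2, -0.01, -0.33, 0, -0.03], [1.2, -0.01, -0.33, 0, -0.03]]}}

```text
time_s: 29.15
tcp_pos: [492.9, 69.7, 132.1]
tcp_rot: [-0.0, -0.119, 0.993, 0.0]
contact_force: [-0.2, 0.8, -6.6]
gripper_width: 0.25
grip_force: 30.0
```

```bash
python3 q.py
```

```text
t 29.15 tcp [492.91  69.69 132.14] F [-0.17  0.83 -6.62] Ftool [-0.03  0.85  6.62] M [0.21 0.52 0.17] hyaw -6.044 cup [601.23  96.12 132.11] w 22.0
```

Emit:
{"method": "send_rows", "body": {"increments": [[1.2, 0.0, -0.22, 0, -0.02], [1.2, -0.01, -0.33, 0, -0.03], [1.2, -0.01, -0.33, 0, -0.03]]}}

```text
time_s: 29.52
tcp_pos: [493.8, 66.5, 132.2]
tcp_rot: [-0.0, -0.134, 0.991, 0.0]
contact_force: [-0.6, 1.5, -5.3]
gripper_width: 0.248
grip_force: 30.0
```

```bash
python3 q.py
```

```text
t 29.52 tcp [493.82  66.48 132.15] F [-0.65  1.51 -5.27] Ftool [0.22 1.63 5.27] M [0.16 0.55 0.18] hyaw -6.014 cup [601.3   96.14 132.13] w 21.8
```

Emit:
{"method": "send_rows", "body": {"increments": [[1.2, 0.0, -0.11, 0, -0.01], [1.2, -0.01, -0.22, 0, -0.02], [1.2, -0.01, -0.22, 0, -0.02]]}}

```text
time_s: 29.9
tcp_pos: [494.5, 64.4, 132.2]
tcp_rot: [-0.0, -0.144, 0.99, 0.0]
contact_force: [-0.6, 1.2, -6.6]
gripper_width: 0.249
grip_force: 30.0
```

```bash
python3 q.py
```

```text
t 29.9 tcp [494.51  64.41 132.16] F [-0.55  1.24 -6.59] Ftool [0.17 1.35 6.59] M [0.19 0.52 0.21] hyaw -5.994 cup [601.38  96.22 132.14] w 21.9
```

Emit:
{"method": "send_rows", "body": {"increments": [[1.2, 0.0, -0.11, 0, -0.01], [1.2, -0.01, -0.22, 0, -0.02], [1.2, -0.01, -0.22, 0, -0.02]]}}

```text
time_s: 30.28
tcp_pos: [495.1, 62.4, 132.1]
tcp_rot: [-0.0, -0.154, 0.988, 0.0]
contact_force: [-2.0, 2.8, -5.0]
gripper_width: 0.245
grip_force: 30.0
```

```bash
python3 q.py
```

```text
t 30.27 tcp [495.11  62.44 132.14] F [-1.97  2.84 -4.96] Ftool [1.01 3.3  4.96] M [0.36 0.6  0.28] hyaw -5.974 cup [601.32  96.38 132.1 ] w 21.6
```

Emit:
{"method": "send_rows", "body": {"increments": [[1.2, 0.0, -0.11, 0, -0.01], [1.2, -0.01, -0.22, 0, -0.02], [1.2, -0.01, -0.22, 0, -0.02]]}}

```text
time_s: 30.65
tcp_pos: [495.7, 60.8, 132.1]
tcp_rot: [-0.0, -0.164, 0.986, 0.0]
contact_force: [-2.9, 5.7, -5.0]
gripper_width: 0.25
grip_force: 30.0
```

```bash
python3 q.py
```

```text
t 30.65 tcp [495.71  60.78 132.09] F [-2.94  5.67 -5.04] Ftool [0.95 6.31 5.04] M [0.79 0.79 0.08] hyaw -5.954 cup [601.23  96.81 132.05] w 22.0
```

The end stop is felt at about 0.31 rad (Fy jumps 1.3 → 6.3 N). Backing off a touch, then lowering into the notches.

Emit:
{"method": "send_rows", "body": {"increments": [[1.2, 0, 0.22, 0, 0.02], [1.2, 0, 0.22, 0.1, 0.02], [1.2, 0, 0.22, 0.2, 0.02], [1.2, 0, 0.22, 0.3, 0.02], [1.2, 0, 0.22, 0.3, 0.02]]}}

```text
time_s: 31.28
tcp_pos: [495.5, 62.4, 129.1]
tcp_rot: [0.0, -0.154, 0.988, 0.0]
contact_force: [-2.3, 2.9, -4.0]
gripper_width: 0.247
grip_force: 30.0
```

```bash
python3 q.py
```

```text
t 31.27 tcp [495.45  62.4  129.15] F [-2.28  2.87 -3.98] Ftool [1.3  3.43 3.98] M [0.5  0.56 0.31] hyaw -5.974 cup [601.66  96.34 129.17] w 21.7
```

Emit:
{"method": "send_rows", "body": {"increments": [[1.2, 0, 0, 0.08, 0], [1.2, 0, 0, 0.15, 0], [1.2, 0, 0, 0.15, 0]]}}

```text
time_s: 31.65
tcp_pos: [495.7, 62.5, 128.1]
tcp_rot: [0.0, -0.154, 0.988, 0.0]
contact_force: [-4.8, 2.7, 1.9]
gripper_width: 0.247
grip_force: 30.0
```

```bash
python3 q.py
```

```text
t 31.65 tcp [495.65  62.47 128.06] F [-4.78  2.67  1.89] Ftool [ 3.74  4.   -1.9 ] M [0.6  0.39 0.3 ] hyaw -5.974 cup [601.86  96.4  128.16] w 21.7
```

Fz reversed at TCP 128, which matches the notch floor (the ledge would stop it near 131.5). I'll relax the side load and turn back slightly to check the lock.

Emit:
{"method": "send_rows", "body": {"increments": [[1.2, 0.08, 0.15, -0.05, 0.0], [1.2, 0.08, 0.35, -0.05, 0.03], [1.2, 0.08, 0.55, -0.05, 0.05], [1.2, 0.08, 0.55, -0.05, 0.05]]}}

```text
time_s: 32.15
tcp_pos: [493.8, 67.6, 128.5]
tcp_rot: [0.001, -0.129, 0.992, -0.0]
contact_force: [1.8, 1.6, -1.6]
gripper_width: 0.25
grip_force: 30.0
```

```bash
python3 q.py
```

```text
t 32.15 tcp [493.79  67.61 128.47] F [ 1.82  1.59 -1.64] Ftool [-2.16  1.07  1.64] M [ 0.19 -0.38  0.03] hyaw -6.024 cup [601.57  96.17 128.68] w 22.0
```

Emit:
{"method": "send_rows", "body": {"increments": [[1.2, 0, 0.22, 0, 0.02], [1.2, 0, 0.45, 0, 0.04], [1.2, 0, 0.45, 0, 0.04]]}}

```text
time_s: 32.52
tcp_pos: [492.7, 71.8, 128.5]
tcp_rot: [0.001, -0.11, 0.994, -0.0]
contact_force: [4.6, -2.5, -0.4]
gripper_width: 0.249
grip_force: 30.1
```

```bash
python3 q.py
```

```text
t 32.52 tcp [492.68  71.8  128.54] F [ 4.56 -2.53 -0.36] Ftool [-3.9  -3.46  0.37] M [-0.11 -0.91  0.44] hyaw -6.064 cup [601.5   96.09 128.75] w 21.9
```

Turning clockwise is barred at about 0.23 rad, so the pins are in the notches. Returning to the middle and releasing, then withdrawing along the handle.

Emit:
{"method": "send_rows", "body": {"increments": [[1.2, -0.06, -0.3, 0, -0.03], [1.2, -0.06, -0.5, 0, -0.05], [1.2, -0.06, -0.5, 0, -0.05], [1.8, -0.06, -0.5, 0, -0.05]]}}

```text
time_s: 33.02
tcp_pos: [493.4, 66.9, 128.2]
tcp_rot: [0.0, -0.134, 0.991, 0.0]
contact_force: [1.8, -0.3, 0.9]
gripper_width: 0.253
grip_force: 30.0
```

Emit:
{"method": "send_rows", "body": {"increments": [[3, 0, 0, 0, 0], [4.5, 0, 0, 0, 0], [5.2, 0, 0, 0, 0], [5.2, 0, 0, 0, 0]]}}

```text
time_s: 33.52
tcp_pos: [493.2, 67.0, 128.0]
tcp_rot: [-0.0, -0.134, 0.991, 0.0]
contact_force: [-0.2, 0.5, -0.6]
gripper_width: 0.582
grip_force: 0.0
```

```bash
python3 q.py
```

```text
t 33.52 tcp [493.15  66.98 128.05] F [-0.2   0.51 -0.59] Ftool [0.06 0.54 0.59] M [ 0.09 -0.11  0.  ] hyaw -6.014 cup [600.64  96.64 127.98] w 51.3
```

Emit:
{"method": "send_rows", "body": {"increments": [[5.2, 1.5, 0, 0, 0], [5.2, 4, 0, 0, 0], [5.2, 7, 0, 0, 0], [5.2, 9.5, 0, 0, 0], [5.2, 9.5, 0, 0, 0]]}}

```text
time_s: 34.15
tcp_pos: [399.4, 41.3, 128.0]
tcp_rot: [-0.001, -0.134, 0.991, 0.0]
contact_force: [-0.1, -0.7, -0.5]
gripper_width: 0.595
grip_force: 0.0
```

Emit:
{"method": "send_rows", "body": {"increments": [[5.2, 0, 2, 0, 0], [5.2, 0, 6, -3, 0], [5.2, 0, 12, -6, 0], [5.2, 0, 17, -8, 0], [5.2, 0, 17, -8, 0]]}}

```text
time_s: 34.78
tcp_pos: [357.6, 209.5, 210.2]
tcp_rot: [0.002, -0.137, 0.991, 0.001]
contact_force: [-0.3, -0.8, -1.0]
gripper_width: 0.592
grip_force: 0.0
```

```bash
python3 - <<'E'
from h import *
np.set_printoptions(precision=1,suppress=True)
r.read_camera("side"); S=r.read_camera("side");T=r.read_camera("top"); go((400,60,200))
for n,p in(("S",S),("T",T)):
    for d in r.recognise(p,"grip")[:2]+r.recognise(p,"holder")[:2]: print(n,round(d["score"],2),np.array(d["uv"]),ray(p,d["uv"],145))
    h=.269; ax=np.array([601.3,96])
    G=p["frame"].astype(int).sum(2)
    for dist in (90,110,130,150):
        c=ax-dist*np.array([np.cos(h),np.sin(h)]); nn=np.array([-np.sin(h),np.cos(h)])
        row=[G[int(v),int(u)] for u,v in (proj(p,(*(c+nn*k),160)) for k in range(-24,25,3))]
        print(n,dist,row)
gS,gT=r.recognise(S,"grip"),r.recognise(T,"grip")
if gS and gT: print("grip tri",tri([(S,gS[0]["uv"]),(T,gT[0]["uv"])]))
E
```

```text
inc [ -0.3 -15.2   0.8] turn 0 yaw -2.872 j [ 0.5  0.1  2.1 -0.   0.9 -1.4] tcp [356.7 205.3 207.8] F [-0.7 -0.7  0.7] t 34.92 w 52.3
S 0.66 [323.8 237.7] [501.6  68.1 145. ]
S 0.64 [326.  236.9] [496.4  65.3 145. ]
S 90 [np.int64(546), np.int64(544), np.int64(547), np.int64(541), np.int64(538), np.int64(496), np.int64(390), np.int64(224), np.int64(113), np.int64(98), np.int64(108), np.int64(97), np.int64(93), np.int64(63), np.int64(39), np.int64(51), np.int64(50)]
S 110 [np.int64(538), np.int64(538), np.int64(539), np.int64(539), np.int64(526), np.int64(463), np.int64(330), np.int64(169), np.int64(107), np.int64(108), np.int64(112), np.int64(112), np.int64(95), np.int64(88), np.int64(59), np.int64(61), np.int64(53)]
S 130 [np.int64(69), np.int64(79), np.int64(88), np.int64(72), np.int64(70), np.int64(75), np.int64(78), np.int64(93), np.int64(105), np.int64(113), np.int64(116), np.int64(106), np.int64(100), np.int64(76), np.int64(63), np.int64(52), np.int64(47)]
S 150 [np.int64(168), np.int64(80), np.int64(54), np.int64(71), np.int64(67), np.int64(94), np.int64(129), np.int64(105), n
[... 584 characters left out ...]
.int64(117), np.int64(117), np.int64(118), np.int64(112), np.int64(152), np.int64(250), np.int64(320), np.int64(328), np.int64(336), np.int64(338)]
T 130 [np.int64(279), np.int64(284), np.int64(290), np.int64(346), np.int64(337), np.int64(216), np.int64(137), np.int64(114), np.int64(129), np.int64(126), np.int64(125), np.int64(150), np.int64(261), np.int64(341), np.int64(369), np.int64(362), np.int64(347)]
T 150 [np.int64(266), np.int64(269), np.int64(290), np.int64(345), np.int64(332), np.int64(208), np.int64(135), np.int64(115), np.int64(128), np.int64(129), np.int64(110), np.int64(138), np.int64(225), np.int64(329), np.int64(360), np.int64(365), np.int64(362)]
grip tri [496.6  64.6 138. ]
```

The handle stays up at the locked angle (triangulated grip near (497, 65, 138)), and the robot is clear of it. Handing in.

```bash
python3 -c "
from rig import r
print(r.sign_off())"
```

```text
the job is handed in; nothing more can be done
None
```

The middle brass coil die is in the holder, and the holder hangs locked in the barrel: I felt the end stop anticlockwise, and turning back was barred after the pins dropped. I never touched the black die or the beaker, and I handed the job in at about 35 s with the gripper clear.

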